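Air reading of a rod sensor in its coaxial stand

TASK

Set up the air reading of the rod sensor: slide the flat tray that carries the empty plastic ring into the slots of the measuring stand until it is fully home against the back stop, the ring still standing in its seat. Then lift the long thin sensor rod out of the rack by its square grip and lower it straight down through the metal collar on the stand until its tip hangs about half-way down inside the ring; the rod must never touch the collar (that shorts it). Finish holding it there for the reading, still, upright and centred in the collar, clear of the ring and the tray; leave the round-knobbed shorting plug in the rack and the tin, the jar and the bolt where they are.

Things in the scene. Friction and masses are not known exactly. Their poses are not given: they have to be found in the camera images.
- stand: Fixed aluminium stand. Origin on the bench, below the collar's axis; x points from the mouth to the back stop (tray goes in along +x), z up. Rails x -60..60 mm, 22 mm high, 104 mm between slot walls; lips (44 mm and more off centre, underside 9.5 mm up) cover the tray's edges. Mouth flares to 126 mm at x -80. Stop face x 45.5. Bridge x +-32, y +-64 mm, its top 68 mm up, fittings on it to 80 mm.
- collar: The steel collar fixed in the stand's bridge: a tube 36 mm outside, 18 mm bore, from 56 mm to 80 mm above the bench. Same origin and axes as the stand (origin on the bench on the bore's axis).
- collar_axis (a point): Point on the axis of the collar's bore, half-way up it, 68 mm above the bench; z up.
- tray: Loose aluminium tray on the bench before the stand's mouth, 0.3 kg. Floor 100 mm wide (y), x -52..45 mm, 4 mm thick, rims 12 mm high at y +-42 mm; a 30 mm wide tongue runs to x -115 with the grip plate. Origin on its underside below the ring's seat; x points to the edge that enters first, z up. Fully home, origin and axes agree with the stand's (within 1 mm).
- tray_grip (a point): Centre of the tray's upright grip plate: 10 mm thick (y), 34 mm long (x), from 4 to 50 mm above the bench; this point is at tray x = -92, y = 0, 35 mm up. Axes as the tray. Pinch it from above across its 10 mm.
- tray_seat (a point): Centre of the ring's seat, on the tray's floor 4 mm above its underside; same axes. The ring stands on four rivets 2 mm above the floor, between four 5 mm pins, 9 mm high, that locate it with about 1.5 mm play.
- ring_center (a point): Centre of the empty grey plastic ring that stands loose in the seat on the tray: 63 mm outside, about 50 mm clear inside, 43 mm high, open at both ends; point half-way up (about 27 mm above the bench). z is its axis, up.
- rack: Fixed steel rack 80 x 156 mm, 125 mm high, with a top plate (60 mm in x, 150 mm in y) that has two 12 mm holes at y = -36 and +36 mm. In one hangs the sensor rod, in the other the shorting plug, which in which varies. Origin on the bench under its centre, z up.
- rod_grip (a point): Centre of the sensor rod's black square grip, 18 x 18 mm (x and y square to the flats), 43 mm high; z along the rod, up. The 8 mm steel rod's tip is 134.5 mm below this point. A flange 24 mm wide, 21.5 to 24.5 mm below this point, rests on the rack's plate (tip then 15 mm above the bench). A 13 mm wide, 13 mm high connector stands on the grip. 0.1 kg.
- rod: The sensor rod as a whole; origin at its tip, axes as rod_grip. While in the rack, its tip is 15 mm above the bench.
- rod_tip (a point): Tip of the sensor rod, the same point as the rod's origin.
- rod_neck (a point): Point on the rod's axis, 43 mm above its tip: the part that stays in the collar when the tip is half-way down the ring.
- plug: Shorting plug hanging in the other hole of the rack: black round knob 28 mm wide, 24 mm wide flange, a short 8 mm stub. Not used. Origin at the stub's tip, 90 mm above the bench; its top is 154 mm above the bench.
- tin_a: Round aluminium tin, 62 mm wide, 34 mm high, beyond the stand; to be left alone. Origin under its centre.
- jar: Closed sample jar with dark lid, 54 mm wide, 70 mm high, beyond the stand; to be left alone. Origin under its centre.
- bolt: Hex bolt, 60 mm long, lying beyond the stand; to be left alone. Origin under its centre.
- sample_ring: The same plastic ring; origin at the centre of its underside.
Not all that is in view belongs to the job. Leave any green look-alike of the rod alone.

How it is judged:
By the outcome, as a careful person would: the job done as asked, in the order asked, and still so for the second after the job is handed in, while the arm keeps its last pose, push and grip.
It also fails if it takes over 62 s, if anything falls off the work surface, if the arm or the gripper's body presses on something with over 40 N, if the wrist force passes 120 N, or if a joint passes its speed limit or range.

ROBOT

A 7-joint arm with a two-finger parallel gripper is mounted at the origin on a cart in front of the work surface, level with it; the furniture and walls round the work are solid. World frame = base frame: x ahead of the robot, y to its left, z up, the work surface at z = 0. Lengths are in m, angles in rad, forces in N, time in s.
With the tool pointing down it reaches from about 0.425 to 1.025 m from the base axis. Payload 9.4 kg.
Tool frame: the origin (TCP) lies midway between the tips of the shut fingers; the grasp point (between the pads) lies 19 mm behind it; z points along the fingers, y is the direction in which the jaws open and shut (so a half turn about z gives the same grasp; the last joint's range is limited). The gripper opens to 93 mm and grips with 3 to 60 N. Pads are 15 mm wide; open, the fingers measure 128 mm over their backs; the gripper's body (75 mm by 188 mm) begins 65 mm behind the grasp point.
Start: joints at [-1.389, 0.599, -0.003, 1.599, 0.002, 0.943, -0.08], TCP at [0.186, 0.701, 0.219] pointing down, gripper open.
Joint ranges: [-2.57, 2.57], [-0.35, 1.97], [-1.29, 1.29], [0.11, 2.56], [-1.05, 4.19], [0.11, 1.86], [-2.63, 2.63]. Speed limits (rad/s): [2.22, 2.22, 3.01, 3.01, 3.14, 3.14, 3.14].

INTERFACE

Orientations are given as a rotation vector (axis times angle).
In Python, from plant import robot gives the robot as it stands.
- The arm moves only by the tool apply_moves, never from a script. Its argument "series" is a list of rows, each a list of 7 numbers: the shift along the tool's x, y, z in cm, then the turn, a rotation vector about the tool's x, y, z in rad, then the finger opening in cm, from 0 to 9.3. In form: [[tx, ty, tz, ax, ay, az, claw], ...]. A call has 1 to 12 rows; each row shifts and turns the commanded pose from where the row before left it, along the tool's axes as they then stand; what a row does not reach is not made up. A row lasts 1/10 s, in which the tool goes at most 50 mm and 8.59 degrees, less where a joint would pass 70% of its speed; a pose out of reach is approached as far as the arm can. A call is refused whole if a number of a shift passes 5 or a number of a turn 0.15, either way. A call with a gripper value outside its range is refused whole. The fingers move at their own pace and stop on an object; "newtons" is the grip in N (left out, the last holds). Time passes only in rows, so rows that do not move let the fingers close. It gives the time, the measured TCP pose, the force and the opening at its end, in the units of the state.
- robot.read_state(): the state, without advancing time (a new reading comes with each control period).
- robot.camera(name): name is "scene" or "top"; returns a dict with "image" (480x640x3 uint8, red, green, blue), "intrinsics" (3x3 intrinsics, pixels), "rvec" (rotation vector, rad) and "tvec" (3), from world to camera coordinates, as OpenCV has them. Camera axes: x right, y down, z forward; pixel columns grow to the right and rows downward; lengths in m; the calibration is good to about 2 mm. A picture is of the moment at which its call begins. There is no depth.
- robot.close_job(): hands the job in, once; it reports no verdict.
The state is a dict: "time": time; "qpos": joint angles; "dq": joint speeds; "tau": joint torques, N m; "tool_pos": TCP position; "ee_rot": TCP orientation; "force": force on the tool from outside, world axes, zero at the start; "ft_torque": the same for the moment, N m; "gripper_width": finger opening in m.
Only numpy, scipy, OpenCV 4.12 (cv2) and the standard library are available. Lean on these libraries where they do the work, as an engineer would, in place of code of your own. Each camera call takes 0.05 s, during which the arm holds its last target.

## Working session

There is one attempt and no reset: what is moved stays moved. The work goes in short steps, Python scripts to look and compute and a tool call to move; the robot and the scene stay as the last step left them, time stands still between calls to the robot, and variables do not carry over. Pictures are saved under pics/ and viewed, and the job is handed in when it is done.

Besides the shell and the picture viewer there is one more tool, called by a JSON object that holds its "op" and its "data", one argument or row to a line. apply_moves: Moves the arm, as the interface text tells. Its arguments: {"type":"object","properties":{"series":{"type":"array"},"newtons":{"type":"number"}},"required":["series"]}

```bash
mkdir -p pics; ls; python3 - <<'E'
from plant import robot
import cv2,numpy as np,pickle
s=robot.read_state();print(s)
for n in("scene","top"):
    c=robot.camera(n);cv2.imwrite(f"pics/{n}0.png",c["image"][:,:,::-1]);pickle.dump(c,open(f"{n}0.pkl","wb"))
    R=cv2.Rodrigues(c["rvec"])[0];print(n,c["intrinsics"],R,-R.T@c["tvec"])
E
```

```text
pics
{'time': 0.0, 'qpos': array([-1.38871823,  0.60015372, -0.00252442,  1.60009709,  0.00179805,
        0.9428837 , -0.07978304]), 'dq': array([-0.00028025, -0.00054232,  0.00057799, -0.00026444,  0.00051945,
       -0.00099025, -0.0015807 ]), 'tau': array([-5.67757215e-04, -7.65074873e+01,  1.49682172e+00, -2.52350092e+01,
       -5.23887179e-02,  1.69016345e-02,  1.54108902e-04]), 'tool_pos': array([0.18543452, 0.70040029, 0.21775129]), 'ee_rot': array([-4.05256555e-01, -3.11529458e+00,  2.41758039e-03]), 'force': array([ 0.29138175, -0.07659803, -0.44081082]), 'ft_torque': array([ 0.01495151,  0.02703536, -0.01119265]), 'gripper_width': 0.09274859524785846}
scene [[482.49273658   0.         308.23937476]
 [  0.         482.49273658 237.77940992]
 [  0.           0.           1.        ]] [[ 0.81447832 -0.58013095  0.00855272]
 [-0.40502477 -0.57906827 -0.70755556]
 [ 0.41542749  0.5728246  -0.70660596]] [ 0.2298246 -0.4173356  0.791306 ]
top [[467.67134575   0.         318.74596264]
 [  0.         467.67134575 241.75297962]
 [  0.           0.           1.        ]] [[ 0.01828932 -0.99981915  0.00521291]
 [-0.98182137 -0.01894478 -0.18885948]
 [ 0.18892408 -0.00166404 -0.98199029]] [0.42430653 0.10876903 0.98009031]
```

View pics/scene0.png

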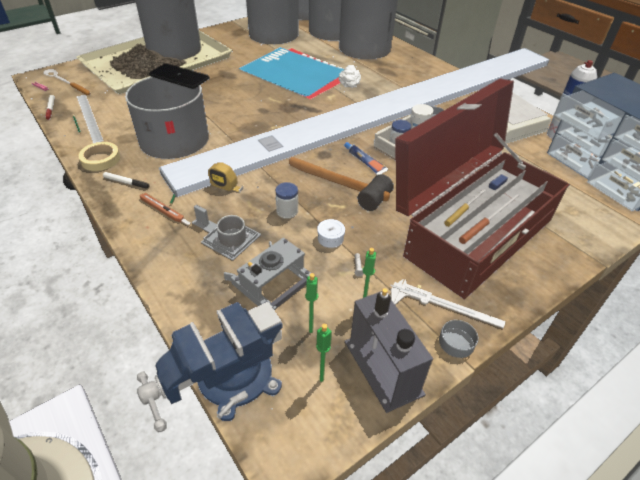

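View pics/top0.png

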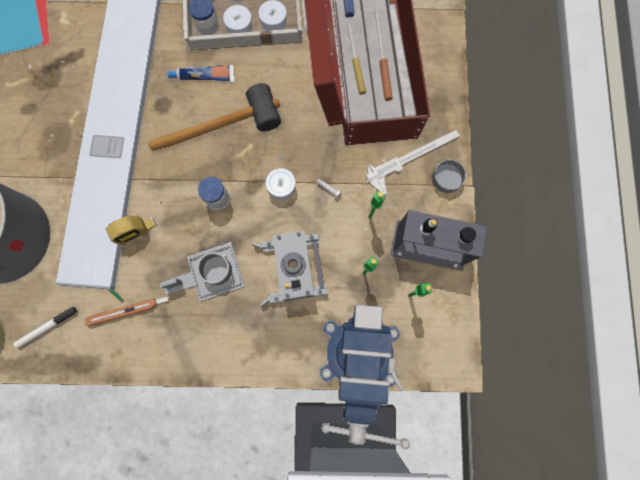

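```bash
python3 - <<'E'
import cv2
a=cv2.imread("pics/top0.png")
cv2.imwrite("pics/t0a.png",cv2.resize(a[215:325,145:345],(800,440),interpolation=cv2.INTER_CUBIC))
cv2.imwrite("pics/t0b.png",cv2.resize(a[170:320,340:500],(640,600),interpolation=cv2.INTER_CUBIC))
a=cv2.imread("pics/scene0.png")
cv2.imwrite("pics/s0a.png",cv2.resize(a[190:310,180:340],(800,600),interpolation=cv2.INTER_CUBIC))
cv2.imwrite("pics/s0b.png",cv2.resize(a[230:420,290:490],(630,600),interpolation=cv2.INTER_CUBIC))
E
```

```text
(no output)
```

View pics/t0a.png

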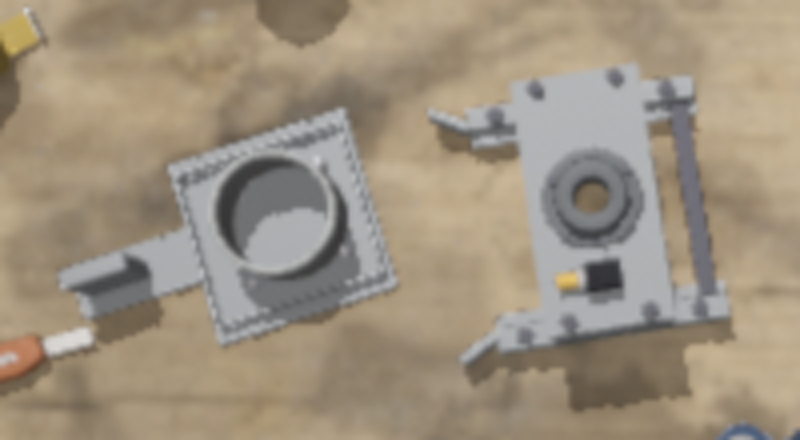

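View pics/t0b.png

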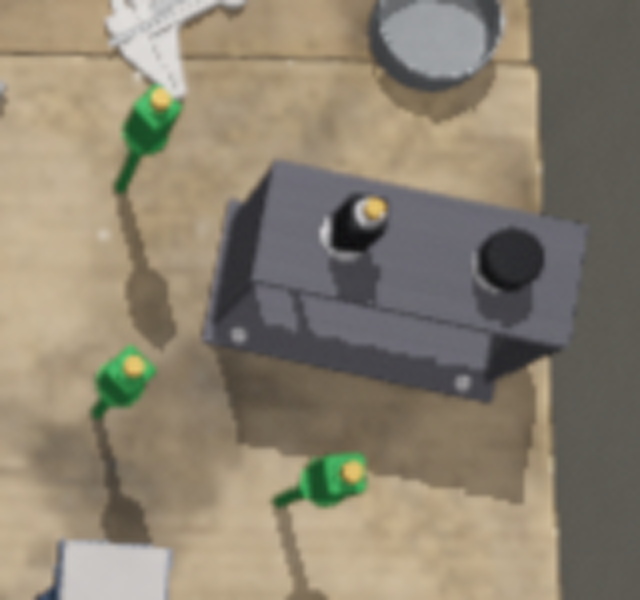

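View pics/s0a.png

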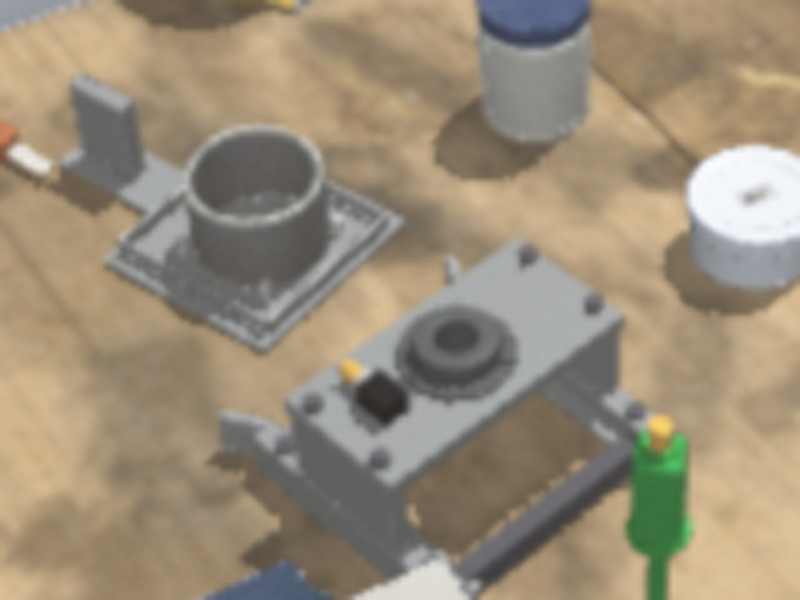

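View pics/s0b.png

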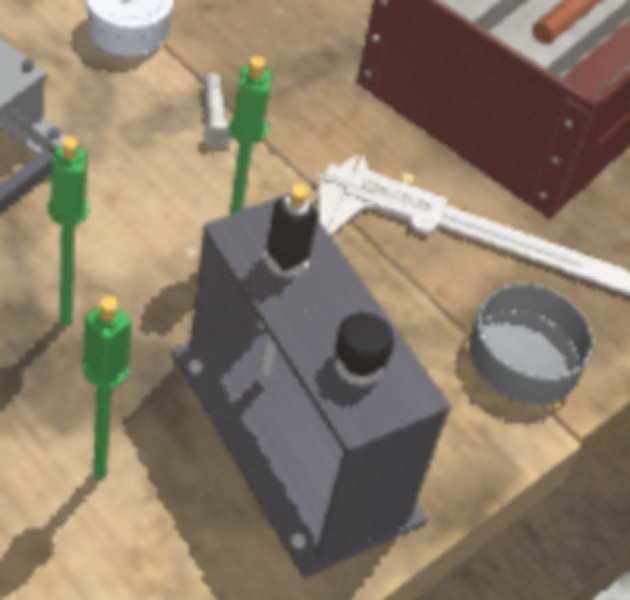

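```bash
cat > h.py <<'E'
import cv2,numpy as np,pickle
from scipy.optimize import least_squares
def load(n): return pickle.load(open(n,"rb"))
C={n:load(f"{n}0.pkl") for n in("scene","top")}
def proj(P,c): return cv2.projectPoints(np.asarray(P,float).reshape(-1,3),c["rvec"],c["tvec"],c["intrinsics"],None)[0].reshape(-1,2)
def W(p,P):
    P=np.asarray(P,float).reshape(-1,3)/1000; c,s=np.cos(p[2]),np.sin(p[2])
    return np.c_[p[0]+c*P[:,0]-s*P[:,1],p[1]+s*P[:,0]+c*P[:,1],P[:,2]]
def fit(obs,p0):
    def r(p): return np.concatenate([(proj(W(p,P),C[n])-uv).ravel() for n,P,uv in obs])
    s=least_squares(r,p0,loss="soft_l1"); return s.x,r(s.x).reshape(-1,2)
def tri(obs): # [(cam,uv)] -> point
    f=lambda X:np.concatenate([(proj(X,C[n])-uv).ravel() for n,uv in obs])
    s=least_squares(f,[.5,0,.1]);return s.x,s.fun
def lift(n,uv,z,c=None):
    c=c or C[n]; R=cv2.Rodrigues(c["rvec"])[0]; o=-R.T@c["tvec"].reshape(3)
    d=R.T@np.linalg.inv(c["intrinsics"])@np.array([uv[0],uv[1],1.]); return o+d*(z-o[2])/d[2]
E
cat > fit0.py <<'E'
from h import *
ta=lambda u,v:np.array([145+(u+.5)/4-.5,215+(v+.5)/4-.5])
tb=lambda u,v:np.array([340+(u+.5)/4-.5,170+(v+.5)/4-.5])
sa=lambda u,v:np.array([180+(u+.5)/5-.5,190+(v+.5)/5-.5])
sb=lambda u,v:np.array([290+(u+.5)/3.15-.5,230+(v+.5)/3.158-.5])
B=[(-32,64,68),(32,64,68),(32,-64,68),(-32,-64,68)]
st=[("top",P,ta(*q)) for P,q in zip(B,[(512,83),(637,64),(673,308),(546,324)])]+[("scene",P,sa(*q)) for P,q in zip(B,[(515,240),(625,320),(390,485),(287,402)])]+[("top",(0,0,80),ta(593,197)),("scene",(0,0,80),sa(457,337))]
T=[(-52,50,4),(45,50,4),(45,-50,4),(-52,-50,4)]
tr=[("top",P,ta(*q)) for P,q in zip(T,[(168,168),(347,110),(397,285),(222,345)])]+[("scene",P,sa(*q)) for P,q in zip(T[1:],[(403,220),(265,350),(107,262)])]
K=[(30,-75,125),(30,75,125),(-30,75,125),(-30,-75,125)]
rk=[("top",P,tb(*q)) for P,q in zip(K,[(587,225),(277,160),(250,280),(568,347)])]+[("scene",P,sb(*q)) for P,q in zip(K,[(448,408),(295,190),(203,225),(347,450)])]
out={}
for n,o,p0 in(("stand",st,[.45,.1,-1.5]),("tray",tr,[.45,.2,-1.5]),("rack",rk,[.5,-.1,0])):
    p,r=fit(o,p0);out[n]=p;print(n,p.round(4),"\n",r.round(1).tolist())
x,r=tri([("top",tb(374,207)),("scene",sb(299,189))]);print("conn top",x,r)
print("ring",lift("top",ta(277,215),.049),lift("scene",sa(256,175),.049))
print("rod from rack",W(out["rack"],[(0,36,184),(0,-36,184)]))
print("grip", W(out["tray"],[(-92,0,50)]))
pickle.dump(out,open("fit.pkl","wb"))
E
python3 fit0.py
```

```text
stand [ 0.5547  0.1575 -1.3978] 
 [[-0.4, -0.7], [0.1, -0.7], [0.9, 1.8], [0.0, 2.9], [0.7, -0.1], [0.1, -0.6], [0.0, 0.7], [-0.6, -0.4], [-0.4, -1.0], [-0.2, 0.1]]
tray [ 0.5469  0.3194 -1.2208] 
 [[-0.1, -0.6], [-0.8, -0.7], [0.7, 0.0], [-0.3, 0.2], [0.5, 0.4], [-0.2, 0.5], [-1.0, 0.1]]
rack [ 0.6107 -0.1275 -0.1976] 
 [[0.1, -0.1], [-1.0, -0.5], [-0.0, -0.1], [0.0, 0.2], [0.5, -0.1], [0.3, 0.2], [-0.6, 0.1], [-0.2, 0.6]]
conn top [ 0.61794531 -0.09209576  0.18515905] [ 0.16081623 -0.32062732 -0.31387972  0.10644561]
ring [0.54509042 0.3162296  0.049     ] [0.54863684 0.31753341 0.049     ]
rod from rack [[ 0.61778821 -0.09223397  0.184     ]
 [ 0.60365007 -0.16283222  0.184     ]]
grip [[0.51535795 0.40583637 0.05      ]]
```

```bash
cat >> h.py <<'E'
def box(x0,x1,y0,y1,z0,z1):
    v=[(x,y,z) for x in(x0,x1) for y in(y0,y1) for z in(z0,z1)]
    return [(v[a],v[b]) for a in range(8) for b in range(a) if sum(p!=q for p,q in zip(v[a],v[b]))==1]
def circ(r,z,cx=0,cy=0,n=40):
    t=np.linspace(0,2*np.pi,n+1); p=[(cx+r*np.cos(a),cy+r*np.sin(a),z) for a in t]; return list(zip(p[:-1],p[1:]))
M={"stand":box(-32,32,-64,64,56,68)[:0]+box(-32,32,-64,64,68,68.01)+circ(18,80)+circ(9,80)+[((45.5,-52,0),(45.5,52,0))],
"tray":box(-52,45,-50,50,0,4)+box(-109,-75,-5,5,4,50),
"ring":circ(31.5,49)+circ(25,49)+circ(31.5,6),
"rack":box(-30,30,-75,75,125,125.01),
"rod":box(-9,9,-9,9,128,171)+circ(12,110)+circ(6.5,184)}
def overlay(name,cam,poses,roi,sc,out,src=None):
    c=src or C[cam]; x0,y0,w,h=roi
    im=cv2.resize(c["image"][y0:y0+h,x0:x0+w,::-1],None,fx=sc,fy=sc,interpolation=cv2.INTER_CUBIC)
    for n,p in poses:
        for a,b in M[n]:
            q=(proj(W(p,[a,b]),c)-[x0,y0]+.5)*sc-.5
            cv2.line(im,*[tuple(int(v) for v in k.round()) for k in q],(0,0,255),1,cv2.LINE_AA)
    cv2.imwrite(out,im)
E
cat > ov.py <<'E'
from h import *
f=load("fit.pkl");P=[("stand",f["stand"]),("tray",f["tray"]),("ring",[.5465,.3168,0])]
overlay("","top",P,(145,215,200,110),4,"pics/o1.png")
overlay("","scene",P,(180,190,160,120),5,"pics/o2.png")
Q=[("rack",f["rack"]),("rod",[.6178,-.0922,f["rack"][2]])]
overlay("","top",Q,(380,180,120,100),6,"pics/o3.png")
overlay("","scene",Q,(330,270,120,100),6,"pics/o4.png")
E
python3 ov.py
```

```text
(no output)
```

View pics/o1.png

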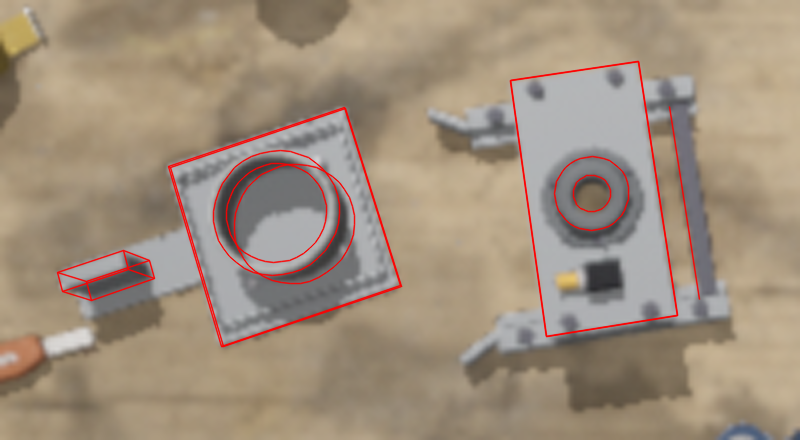

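View pics/o2.png

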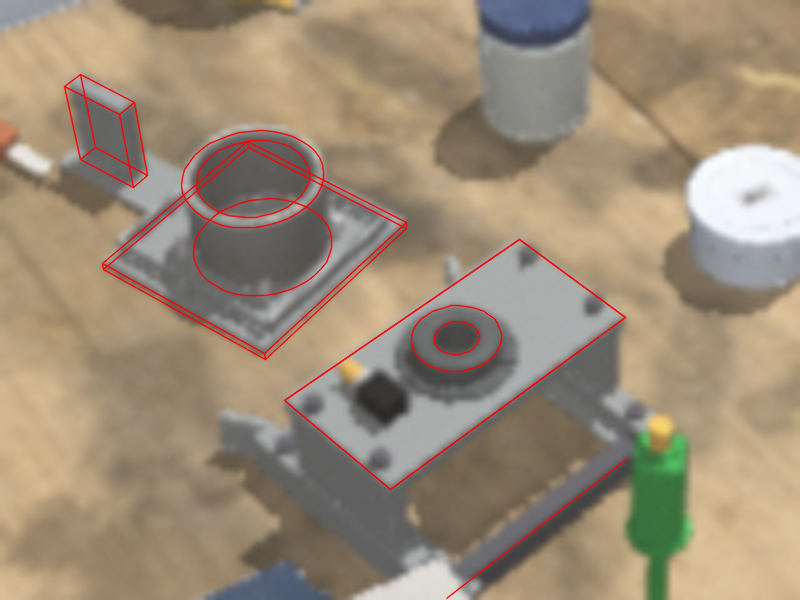

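View pics/o3.png

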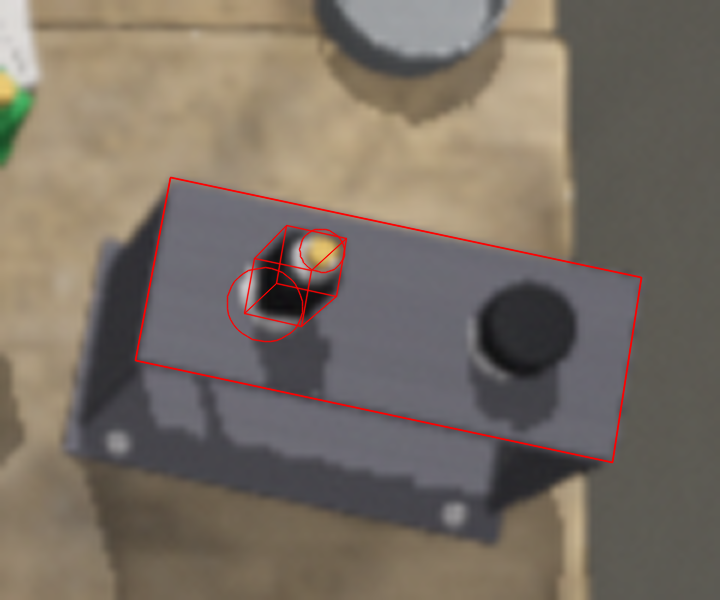

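View pics/o4.png

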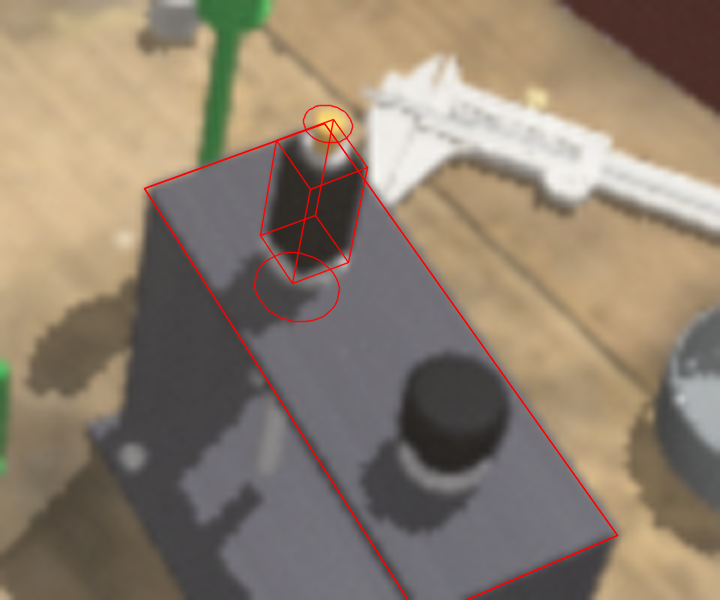

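```bash
python3 - <<'E'
from h import *
o=[]
for cam,(x,y,w,h) in(("top",(415,210,30,30)),("scene",(366,282,40,40))):
    im=C[cam]["image"][y:y+h,x:x+w,::-1].astype(float)
    im=np.clip((im/255)**.5*255*1.0,0,255).astype(np.uint8)
    im=np.clip((C[cam]["image"][y:y+h,x:x+w,::-1].astype(float)-10)*3,0,255).astype(np.uint8)
    o.append(cv2.resize(im,(400,400),interpolation=cv2.INTER_NEAREST))
cv2.imwrite("pics/g.png",np.hstack(o))
E
```

```text
(no output)
```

View pics/g.png

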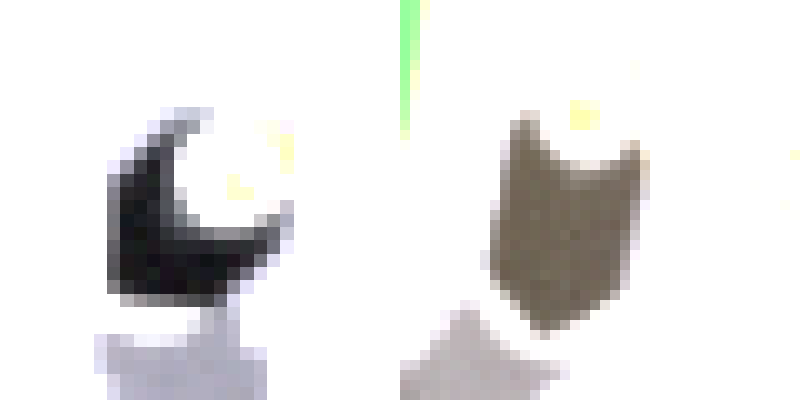

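```bash
python3 - <<'E'
from h import *
p=lambda u,v:(366+(u-400)/10-.5,282+v/10-.5)
A,B,D=[lift("scene",p(*q),.128) for q in[(490,264),(545,334),(625,294)]]
print(A,B,D,(A+D)/2)
for a,b in((A,B),(B,D)):print(np.linalg.norm(b-a),np.arctan2(b[1]-a[1],b[0]-a[0]))
q=lambda u,v:(415+u/13.333-.5,210+v/13.333-.5)
# top img: bottom-left edges, z=128 bottom edge row
print([lift("top",q(*k),.128) for k in[(107,295),(220,300)]])
def mask(x,y,yaw,cam,col):
    m=np.zeros((480*8,640*8),np.uint8)
    for L in ([(-9,-9,128),(-9,9,128),(9,9,128),(9,-9,128),(-9,-9,171),(-9,9,171),(9,9,171),(9,-9,171)],):
        h=cv2.convexHull((proj(W((x,y,yaw),L),C[cam])*8+4).astype(np.float32)).astype(np.int32); cv2.fillPoly(m,[h],255)
    return cv2.resize(m,(640,480),interpolation=cv2.INTER_AREA)/255.
best=[]
obs={}
for cam in C:
    obs[cam]=(C[cam]["image"].max(2)<62).astype(float)
# cost ignoring connector region: pixels dark outside mask, non-dark & non-bright inside
rois={"scene":(366,282,40,36),"top":(415,215,30,20)}
def cost(v):
    c=0
    for cam,(x,y,w,h) in rois.items():
        if cam=="top":continue
        m=mask(*v,cam,0)[y:y+h,x:x+w];o=obs[cam][y:y+h,x:x+w]
        bright=C[cam]["image"][y:y+h,x:x+w].max(2)>120
        conn=np.zeros_like(bright);conn[:18,13:]=True
        c+=(np.abs(m-o)*~(conn)).sum()
    return c
res=[(cost((.6178+dx,-.0922+dy,yw)),dx,dy,round(yw,2)) for yw in np.arange(-.8,.78,.1) for dx in(-.002,-.001,0,.001,.002) for dy in(-.002,-.001,0,.001,.002)]
res.sort();print(res[:10])
E
```

```text
[ 0.61423551 -0.08168659  0.128     ] [ 0.61222205 -0.0980249   0.128     ] [ 0.6288171  -0.09959758  0.128     ] [ 0.6215263  -0.09064208  0.128     ]
0.016461906697518663 -1.6934131565887862
0.016669401277371654 -0.09448565649510277
[array([ 0.61120835, -0.08587607,  0.128     ]), array([ 0.6107998 , -0.10168356,  0.128     ])]
[(np.float64(27.83921568627451), 0.002, 0.001, np.float64(0.5)), (np.float64(29.207843137254898), 0.002, 0.001, np.float64(0.4)), (np.float64(33.16470588235294), 0.002, 0.001, np.float64(-0.7)), (np.float64(34.21176470588235), 0.002, 0.002, np.float64(-0.7)), (np.float64(34.23529411764706), 0.002, 0.001, np.float64(-0.6)), (np.float64(34.27058823529412), 0.001, 0, np.float64(0.5)), (np.float64(34.61960784313725), 0.002, 0.001, np.float64(0.6)), (np.float64(34.890196078431366), 0.002, 0.002, np.float64(-0.6)), (np.float64(34.909803921568624), 0.002, 0.002, np.float64(0.5)), (np.float64(35.199999999999996), 0.002, 0.002, np.float64(0.4))]
```

```bash
cat >> h.py <<'E'
from scipy.spatial.transform import Rotation as Ro
def sim(p,rv,rows):
    p=np.array(p,float);R=Ro.from_rotvec(rv)
    for r in rows:
        p=p+R.apply(np.array(r[:3])/100);R=R*Ro.from_rotvec(r[3:6])
    return p,R
def target(yaw_y): # tool down, tool y axis at world angle yaw_y
    y=np.array([np.cos(yaw_y),np.sin(yaw_y),0]);z=np.array([0,0,-1.]);return Ro.from_matrix(np.c_[np.cross(y,z),y,z])
def plan(s,pos,yaw_y):
    R=Ro.from_rotvec(s["ee_rot"]);c=[target(yaw_y),target(yaw_y+np.pi)]
    T=min(c,key=lambda t:(R.inv()*t).magnitude())
    d=np.array(pos)-s["tool_pos"]
    print("rot (tool) rad",(R.inv()*T).as_rotvec().round(4),"shift cm after rot",(T.inv().apply(d)*100).round(2),"shift cm before rot",(R.inv().apply(d)*100).round(2))
def show(s):
    R=Ro.from_rotvec(s["ee_rot"]).as_matrix();print("t",s["time"],"p",s["tool_pos"].round(4),"yang",np.arctan2(R[1,1],R[0,1]).round(4),"z",R[:,2].round(4),"F",s["force"].round(1),"w",s["gripper_width"].round(4),"q",s["qpos"].round(2))
E
python3 - <<'E'
from h import *
from plant import robot
s=robot.read_state();show(s)
tb=lambda u,v:np.array([340+(u+.5)/4-.5,170+(v+.5)/4-.5])
sb=lambda u,v:np.array([290+(u+.5)/3.15-.5,230+(v+.5)/3.158-.5])
for a,b in(((160,98),(257,62)),((134,367),(69,145)),((351,470),(109,303))):
    print("green top",tri([("top",tb(*a)),("scene",sb(*b))]))
f=load("fit.pkl");y=f["tray"][2]
g=W(f["tray"],[(-92,0,0)])[0];print(g, y+np.pi/2)
plan(s,[g[0],g[1],.12],y+np.pi/2)
E
```

```text
Traceback (most recent call last):
  File "h.py", line 50, in show
    R=Ro.from_rotvec(s["ee_rot"]).as_matrix();print("t",s["time"],"p",s["tool_pos"].round(4),"yang",np.arctan2(R[1,1],R[0,1]).round(4),"z",R[:,2].round(4),"F",s["force"].round(1),"w",s["gripper_width"].round(4),"q",s["qpos"].round(2))
                                                                                                                                                                                       ^^^^^^^^^^^^^^^^^^^^^^^^
AttributeError: 'float' object has no attribute 'round'
```

```bash
sed -i 's/s\["gripper_width"\].round(4)/round(s["gripper_width"],4)/' h.py
python3 - <<'E'
from h import *
from plant import robot
s=robot.read_state();show(s)
tb=lambda u,v:np.array([340+(u+.5)/4-.5,170+(v+.5)/4-.5])
sb=lambda u,v:np.array([290+(u+.5)/3.15-.5,230+(v+.5)/3.158-.5])
for a,b in(((160,98),(257,62)),((134,367),(69,145)),((351,470),(109,303))):
    print("green top",tri([("top",tb(*a)),("scene",sb(*b))]))
f=load("fit.pkl");y=f["tray"][2]
g=W(f["tray"],[(-92,0,0)])[0];print(g, y+np.pi/2)
plan(s,[g[0],g[1],.12],y+np.pi/2)
E
```

```text
t 0.1 p [0.1855 0.7004 0.2179] yang 1.312 z [-2.0e-04 -1.4e-03 -1.0e+00] F [-0.4 -0.4  0.1] w 0.0929 q [-1.39  0.6  -0.    1.6   0.    0.94 -0.08]
green top (array([ 0.67037268, -0.00097004,  0.16908379]), array([ 0.13606396, -0.2711555 , -0.28572598,  0.09699256]))
green top (array([0.54783857, 0.01108024, 0.16789798]), array([ 0.12882539, -0.28184857, -0.28864357,  0.07895466]))
green top (array([ 0.50437864, -0.08297731,  0.16850419]), array([ 0.1382909 , -0.30296174, -0.28581722,  0.07792369]))
[0.51535795 0.40583637 0.        ] 0.34995232229347484
rot (tool) rad [-1.200e-03  8.000e-04  9.621e-01] shift cm after rot [-38.98  20.89   9.79] shift cm before rot [-39.43 -20.02   9.82]
```

{"op": "apply_moves", "data": {
  "series": [
    [-3.9,-2,0,0,0,0,9.3],
    [-3.9,-2,0,0,0,0,9.3],
    [-3.9,-2,0,0,0,0,9.3],
    [-3.9,-2,0,0,0,0,9.3],
    [-3.9,-2,0,0,0,0,9.3],
    [-3.9,-2,0,0,0,0,7],
    [-3.9,-2,0,0,0,0,5],
    [-3.9,-2,0,0,0,0,5],
    [-3.9,-2,0,0,0,0,5],
    [-3.9,-2,0,0,0,0,5]
  ]
}}

```text
time: 1.1
tool_pos: [0.5124, 0.4062, 0.2184]
ee_rot: [-0.405, -3.115, 0.001]
force: [0.5, 0.3, 0.5]
gripper_width: 0.0576
```

{"op": "apply_moves", "data": {
  "series": [
    [0,0,0,0,0,0.137,5],
    [0,0,0,0,0,0.137,5],
    [0,0,0,0,0,0.137,5],
    [0,0,0,0,0,0.137,5],
    [0,0,0,0,0,0.137,5],
    [0,0,0,0,0,0.137,5],
    [0,0,0,0,0,0.137,5],
    [0,0,0,0,0,0,5]
  ]
}}

```text
time: 1.9
tool_pos: [0.511, 0.4078, 0.2182]
ee_rot: [1.799, 2.575, -0.001]
force: [-0.0, -0.3, 0.3]
gripper_width: 0.05
```

```bash
python3 - <<'E'
from h import *
from plant import robot
s=robot.read_state();show(s)
f=load("fit.pkl");y=f["tray"][2]
g=W(f["tray"],[(-92,0,0)])[0]
plan(s,[g[0],g[1],.08],y+np.pi/2)
E
```

```text
t 1.9 p [0.511  0.4078 0.2182] yang 0.3514 z [-3.e-04 -7.e-04 -1.e+00] F [-0.  -0.3  0.3] w 0.05 q [-0.94  0.52  0.27  1.78 -0.18  0.86 -0.23]
rot (tool) rad [-0.0005  0.0006  0.0014] shift cm after rot [-0.34  0.34 13.82] shift cm before rot [-0.33  0.35 13.82]
```

{"op": "apply_moves", "data": {
  "series": [
    [-0.2,0.2,3,0,0,0,5],
    [-0.1,0.1,3,0,0,0,5],
    [0,0,3,0,0,0,5],
    [0,0,3,0,0,0,5],
    [0,0,1.8,0,0,0,5],
    [0,0,0,0,0,0,5],
    [0,0,0,0,0,0,5]
  ]
}}

```text
time: 2.6
tool_pos: [0.5154, 0.4059, 0.0808]
ee_rot: [-1.794, -2.579, 0.001]
force: [-0.0, 0.4, 0.4]
gripper_width: 0.0501
```

```bash
cat > snap.py <<'E'
import sys
from h import *
from plant import robot
def snap(tag,rois):
    out={}
    for n,(x,y,w,h,sc) in rois.items():
        c=robot.camera(n);pickle.dump(c,open(f"{n}{tag}.pkl","wb"));out[n]=c
        cv2.imwrite(f"pics/{n}{tag}.png",cv2.resize(c["image"][y:y+h,x:x+w,::-1],None,fx=sc,fy=sc,interpolation=cv2.INTER_CUBIC))
    return out
E
python3 - <<'E'
from snap import *
snap("1",{"top":(145,215,200,110,4),"scene":(140,140,160,120,5)})
s=robot.read_state();show(s)
f=load("fit.pkl");y=f["tray"][2]
plan(s,[*W(f["tray"],[(-92,0,0)])[0][:2],.017],y+np.pi/2)
E
```

```text
t 2.7 p [0.5159 0.4063 0.0819] yang 0.3542 z [ 0.0013  0.0012 -1.    ] F [ 0.1 -1.   0.8] w 0.05 q [-0.89  0.69  0.21  1.88 -0.23  0.6  -0.18]
rot (tool) rad [ 0.0016 -0.0006  0.0043] shift cm after rot [-0.03 -0.07  6.49] shift cm before rot [-0.03 -0.08  6.49]
```

View pics/top1.png

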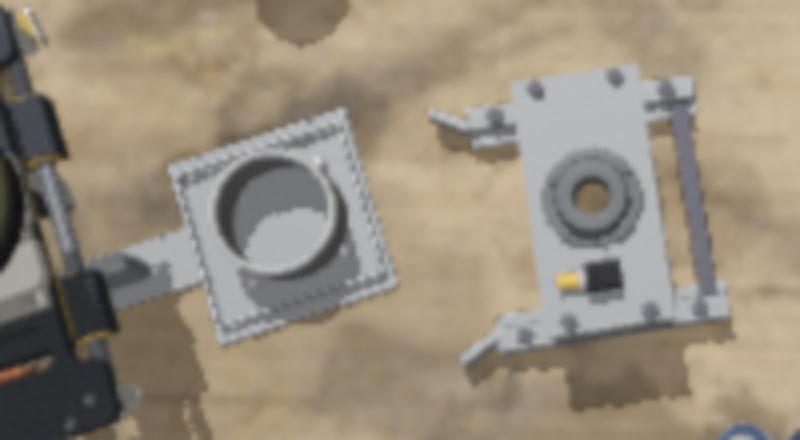

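View pics/scene1.png

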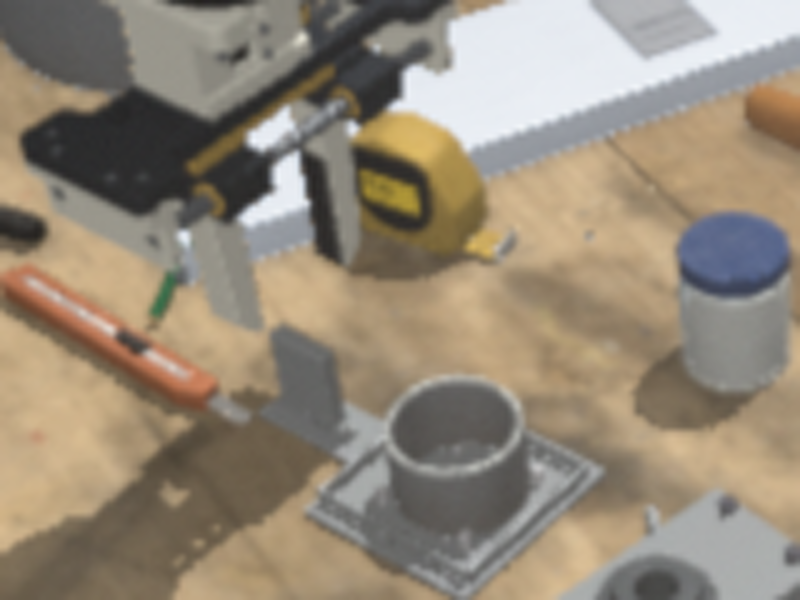

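```bash
python3 - <<'E'
from h import *
print(tri([("top",(128,218)),("scene",(222,164))]), tri([("top",(108,230)),("scene",(209,172))]))
E
```

```text
(array([0.63188156, 0.48615833, 0.08097549]), array([-1.1985182 ,  2.87176834,  3.78879097, -0.81299305])) (array([0.61967236, 0.55001421, 0.02170623]), array([-1.04782592,  2.57769092,  3.40206744, -0.67502426]))
```

{"op": "apply_moves", "data": {
  "series": [
    [0,-0.1,2,0,0,0,5],
    [0,0,2,0,0,0,5],
    [0,0,1.5,0,0,0,5],
    [0,0,0.9,0,0,0,5],
    [0,0,0,0,0,0,5],
    [0,0,0,0,0,0,5]
  ]
}}

```text
time: 3.3
tool_pos: [0.5146, 0.4057, 0.0171]
ee_rot: [1.797, 2.577, 0.001]
force: [0.1, 0.5, 0.2]
gripper_width: 0.0498
```

```bash
python3 - <<'E'
from snap import *
snap("2",{"scene":(140,140,160,120,5)})
s=robot.read_state();show(s)
f=load("fit.pkl");y=f["tray"][2]
plan(s,[*W(f["tray"],[(-92,0,0)])[0][:2],.017],y+np.pi/2)
E
```

```text
t 3.35 p [0.5147 0.4058 0.0174] yang 0.353 z [ 8.e-04  6.e-04 -1.e+00] F [-0.5  0.8  0.5] w 0.0499 q [-0.86  0.78  0.17  1.9  -0.26  0.48 -0.16]
rot (tool) rad [ 0.001  -0.0003  0.0031] shift cm after rot [-0.02  0.06  0.04] shift cm before rot [-0.02  0.06  0.04]
```

View pics/scene2.png

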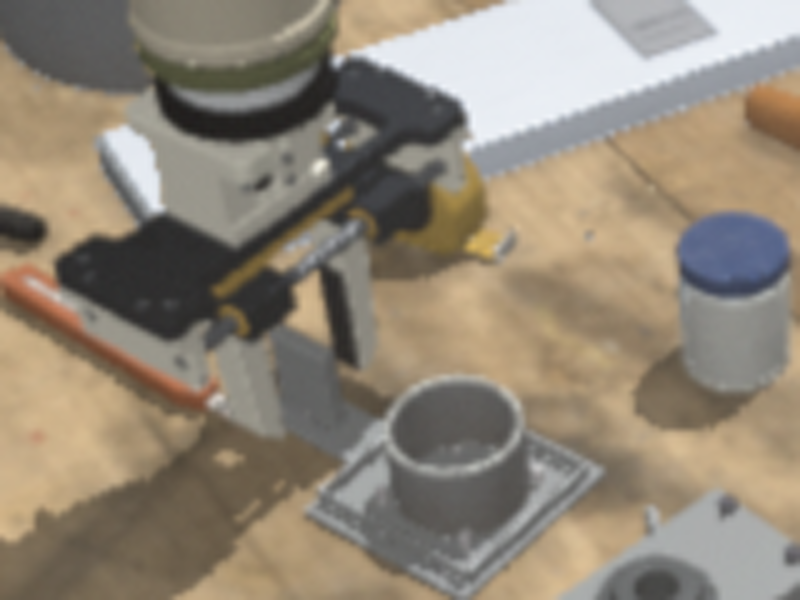

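{"op": "apply_moves", "data": {
  "series": [
    [0,0,0,0,0,0,3],
    [0,0,0,0,0,0,2],
    [0,0,0,0,0,0,1.5],
    [0,0,0,0,0,0,1],
    [0,0,0,0,0,0,0.5],
    [0,0,0,0,0,0,0.3],
    [0,0,0,0,0,0,0.3],
    [0,0,0,0,0,0,0.3]
  ],
  "newtons": 15
}}

```text
time: 4.15
tool_pos: [0.5146, 0.4057, 0.0167]
ee_rot: [1.797, 2.577, 0.001]
force: [2.2, 0.2, 0.8]
gripper_width: 0.0097
```

```bash
python3 - <<'E'
from snap import *
snap("3",{"top":(145,215,200,110,4),"scene":(180,190,160,120,5)})
s=robot.read_state();show(s)
E
```

```text
t 4.25 p [0.5146 0.4057 0.0167] yang 0.3531 z [ 6.e-04  3.e-04 -1.e+00] F [ 1.6  1.1 -0.2] w 0.0097 q [-0.86  0.78  0.17  1.9  -0.26  0.48 -0.16]
```

View pics/top3.png

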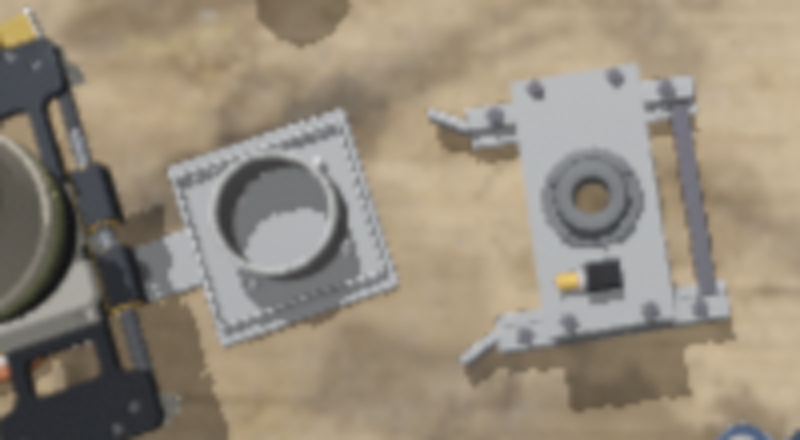

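View pics/scene3.png

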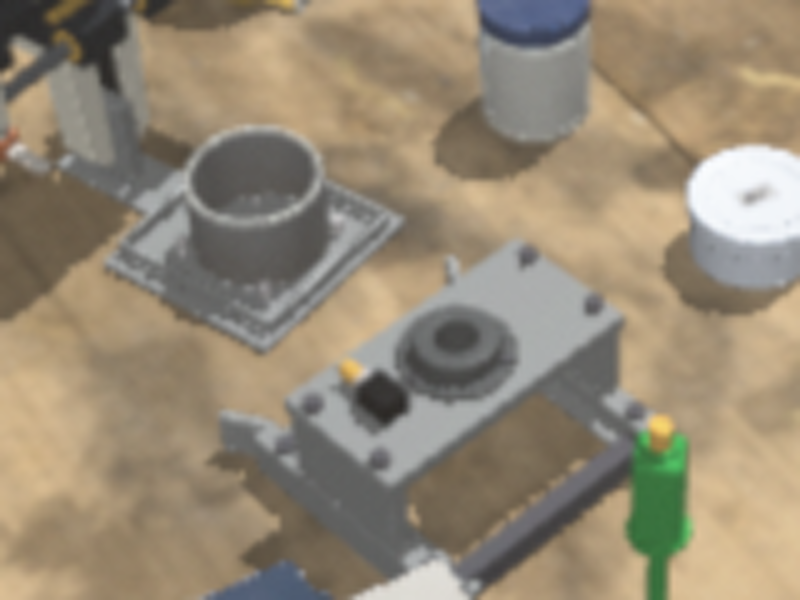

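```bash
python3 - <<'E'
from snap import *
s=robot.read_state()
f=load("fit.pkl");y=f["stand"][2]
for x in(-232,-92):
    g=W(f["stand"],[(x,0,0)])[0];print(g);plan(s,[*g[:2],.0167],y+np.pi/2)
p,R=sim(s["tool_pos"],s["ee_rot"],[[.42,.05,0,0,0,.015,0]]*12);print(p)
E
```

```text
[0.51482322 0.38608656 0.        ]
rot (tool) rad [ 6.000e-04 -1.000e-04  1.801e-01] shift cm after rot [-1.94 -0.31  0.  ] shift cm before rot [-1.85 -0.66  0.  ]
[0.53891613 0.24817524 0.        ]
rot (tool) rad [ 6.000e-04 -1.000e-04  1.801e-01] shift cm after rot [-15.94  -0.31   0.  ] shift cm before rot [-15.63  -3.17  -0.  ]
[0.50690639 0.45583673 0.01673566]
```

{"op": "apply_moves", "data": {
  "series": [
    [-0.16,-0.04,0,0,0,0.015,0.3],
    [-0.16,-0.04,0,0,0,0.015,0.3],
    [-0.16,-0.04,0,0,0,0.015,0.3],
    [-0.16,-0.04,0,0,0,0.015,0.3],
    [-0.16,-0.04,0,0,0,0.015,0.3],
    [-0.16,-0.04,0,0,0,0.015,0.3],
    [-0.16,-0.04,0,0,0,0.015,0.3],
    [-0.16,-0.04,0,0,0,0.015,0.3],
    [-0.16,-0.04,0,0,0,0.015,0.3],
    [-0.16,-0.04,0,0,0,0.015,0.3],
    [-0.16,-0.04,0,0,0,0.015,0.3],
    [-0.16,-0.04,0,0,0,0.015,0.3]
  ]
}}

```text
time: 5.45
tool_pos: [0.5149, 0.3858, 0.0167]
ee_rot: [2.023, 2.404, 0.0]
force: [1.0, 1.9, 2.4]
gripper_width: 0.01
```

```bash
python3 - <<'E'
from snap import *
k=snap("4",{"top":(145,215,200,110,4),"scene":(180,190,160,120,5)})
s=robot.read_state();show(s)
f=load("fit.pkl");y=f["stand"][2]
g=W(f["stand"],[(-92,0,0)])[0];plan(s,[*g[:2],.0167],y+np.pi/2)
R=Ro.from_rotvec(s["ee_rot"]).as_matrix();ty=np.arctan2(R[1,1],R[0,1])-np.pi/2
if abs(ty-y)>1.5: ty+=np.pi
a=np.array([s["tool_pos"][0],s["tool_pos"][1]])+92e-3*np.array([np.cos(ty),np.sin(ty)])
print("tray est",a,ty)
for n,roi in(("top",(145,215,200,110)),("scene",(180,190,160,120))):
    overlay("",n,[("tray",(*a,ty)),("stand",f["stand"]),("ring",(*a,ty))],roi,4 if n=="top" else 5,f"pics/ov4{n}.png",k[n])
E
```

```text
t 5.55 p [0.5149 0.3854 0.0167] yang 0.1719 z [ 0.e+00 -3.e-04 -1.e+00] F [1.7 1.9 1. ] w 0.0102 q [-0.86  0.77  0.21  1.93 -0.32  0.47 -0.25]
rot (tool) rad [-0.      0.0003 -0.0011] shift cm after rot [-1.393e+01  1.000e-02 -0.000e+00] shift cm before rot [-13.93   0.02   0.  ]
tray est [0.53059643 0.29474987] -1.3989247358472614
```

View pics/ov4top.png

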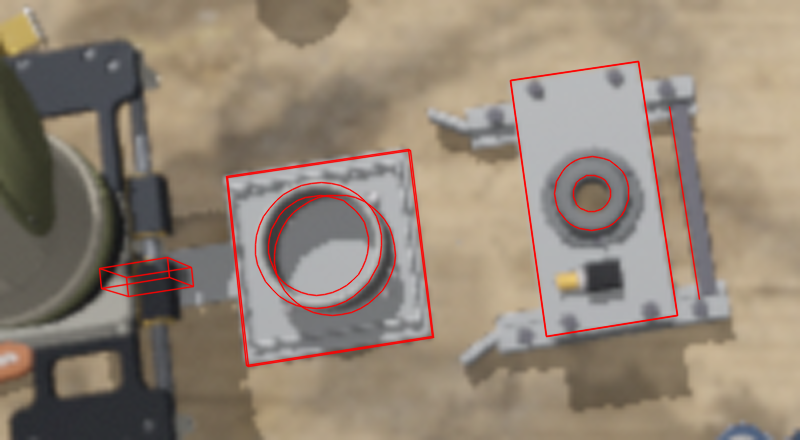

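View pics/ov4scene.png

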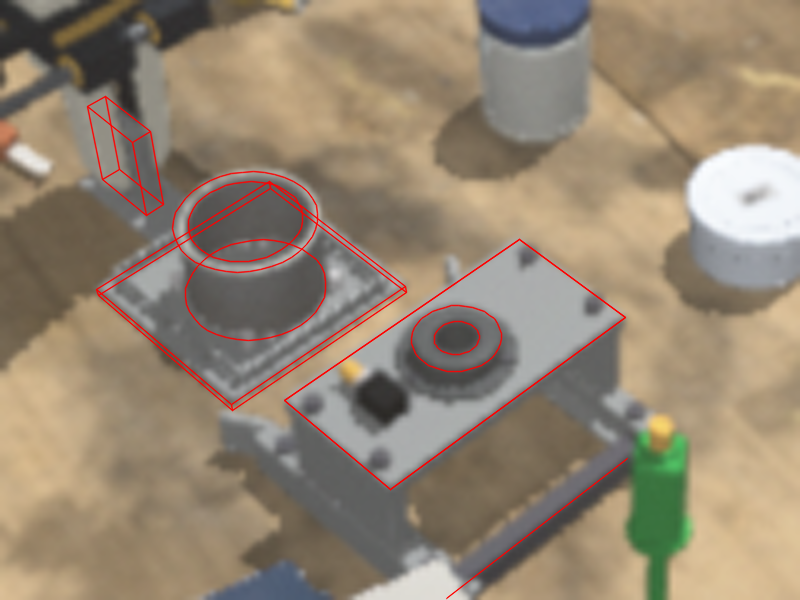

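```bash
sed -i 's/^T=\[/st=st[:2]+st[4:]\nT=[/' fit0.py; python3 fit0.py | head -2
python3 - <<'E'
from snap import *
s=robot.read_state();f=load("fit.pkl");y=f["stand"][2]
g=W(f["stand"],[(-92,0,0)])[0];plan(s,[*g[:2],.0167],y+np.pi/2)
E
```

```text
stand [ 0.554  0.157 -1.393] 
 [[-0.3, -0.2], [0.2, -0.4], [0.4, 0.1], [-0.1, -0.4], [-0.0, 1.1], [-0.8, 0.0], [-0.2, -0.6], [-0.3, 0.5]]
rot (tool) rad [-0.      0.0003 -0.0059] shift cm after rot [-13.97  -0.19  -0.  ] shift cm before rot [-13.97  -0.11   0.  ]
```

{"op": "apply_moves", "data": {
  "series": [
    [-0.4,-0.02,0,0,0,-0.001,0.3],
    [-0.6,-0.02,0,0,0,-0.001,0.3],
    [-0.6,-0.02,0,0,0,-0.001,0.3],
    [-0.6,-0.02,0,0,0,0,0.3],
    [-0.6,0,0,0,0,0,0.3],
    [-0.6,0,0,0,0,0,0.3],
    [-0.6,0,0,0,0,0,0.3],
    [-0.6,0,0,0,0,0,0.3]
  ]
}}

```text
time: 6.35
tool_pos: [0.5221, 0.3399, 0.0167]
ee_rot: [-2.018, -2.408, -0.0]
force: [0.5, 5.5, 3.6]
gripper_width: 0.01
```

```bash
cat > chk.py <<'E'
from snap import *
import sys
tag=sys.argv[1]
k=snap(tag,{"top":(145,215,200,110,4),"scene":(180,190,160,120,5)})
s=robot.read_state();show(s)
f=load("fit.pkl");y=f["stand"][2]
g=W(f["stand"],[(-92,0,0)])[0];plan(s,[*g[:2],.0167],y+np.pi/2)
E
python3 chk.py 5
```

```text
t 6.45 p [0.5224 0.3386 0.0166] yang 0.1745 z [-1.0e-04 -1.2e-03 -1.0e+00] F [ 1.1 -0.7  2.8] w 0.0098 q [-0.79  0.76  0.19  1.98 -0.31  0.43 -0.19]
rot (tool) rad [-0.0003  0.0012 -0.0032] shift cm after rot [-9.23 -0.1  -0.01] shift cm before rot [-9.23 -0.07  0.  ]
```

View pics/top5.png

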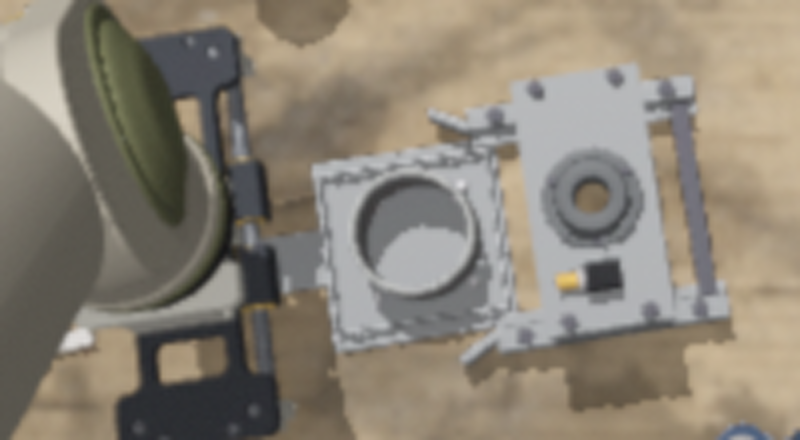

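View pics/scene5.png

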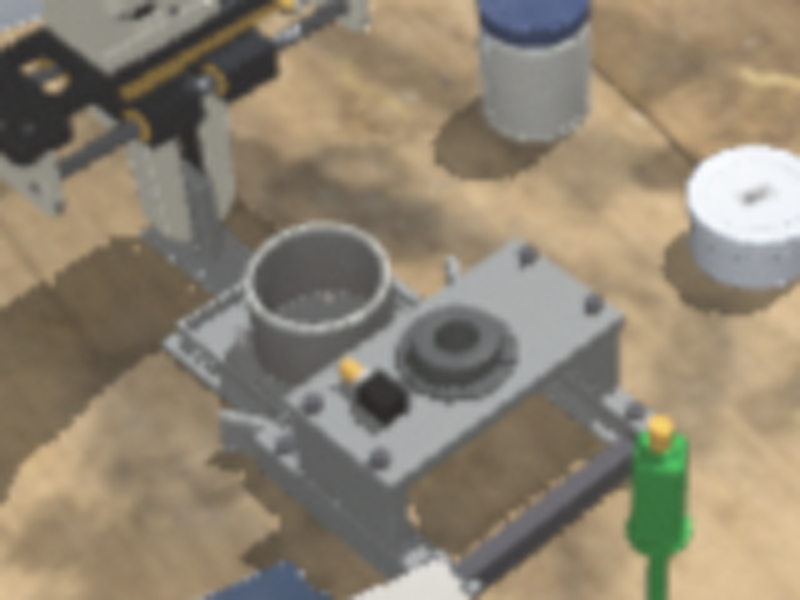

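{"op": "apply_moves", "data": {
  "series": [
    [-0.5,-0.02,0,0,0,-0.001,0.3],
    [-0.5,-0.02,0,0,0,-0.001,0.3],
    [-0.5,-0.02,0,0,0,-0.001,0.3],
    [-0.5,0,0,0,0,0,0.3],
    [-0.5,0,0,0,0,0,0.3],
    [-0.5,0,0,0,0,0,0.3]
  ]
}}

```text
time: 7.05
tool_pos: [0.5268, 0.3104, 0.0167]
ee_rot: [-2.014, -2.411, -0.0]
force: [-1.3, 5.4, 4.8]
gripper_width: 0.0099
```

```bash
python3 chk.py 6
```

```text
t 7.15 p [0.527  0.3092 0.0166] yang 0.1777 z [-1.0e-04 -1.1e-03 -1.0e+00] F [0.1 0.4 2.9] w 0.01 q [-0.74  0.75  0.18  2.01 -0.3   0.41 -0.15]
rot (tool) rad [-0.0003  0.0011 -0.0001] shift cm after rot [-6.25 -0.04 -0.01] shift cm before rot [-6.25 -0.04 -0.01]
```

No jamming; continuing.

{"op": "apply_moves", "data": {
  "series": [
    [-0.5,-0.01,0,0,0,0,0.3],
    [-0.5,-0.01,0,0,0,0,0.3],
    [-0.5,0,0,0,0,0,0.3],
    [-0.5,0,0,0,0,0,0.3],
    [-0.5,0,0,0,0,0,0.3],
    [-0.5,0,0,0,0,0,0.3],
    [-0.5,0,0,0,0,0,0.3],
    [-0.5,0,0,0,0,0,0.3],
    [-0.5,0,0,0,0,0,0.3],
    [-0.5,0,0,0,0,0,0.3],
    [-0.5,0,0,0,0,0,0.3]
  ]
}}

```text
time: 8.25
tool_pos: [0.5363, 0.2569, 0.0167]
ee_rot: [-2.013, -2.411, -0.0]
force: [-1.7, 4.9, 4.4]
gripper_width: 0.0099
```

```bash
python3 chk.py 7
```

```text
t 8.35 p [0.5364 0.2557 0.0166] yang 0.1783 z [-1.e-04 -7.e-04 -1.e+00] F [0.  0.4 3.1] w 0.01 q [-0.64  0.73  0.16  2.05 -0.28  0.38 -0.08]
rot (tool) rad [-0.0002  0.0007  0.0006] shift cm after rot [-0.82 -0.02 -0.01] shift cm before rot [-0.82 -0.02 -0.01]
```

View pics/scene7.png

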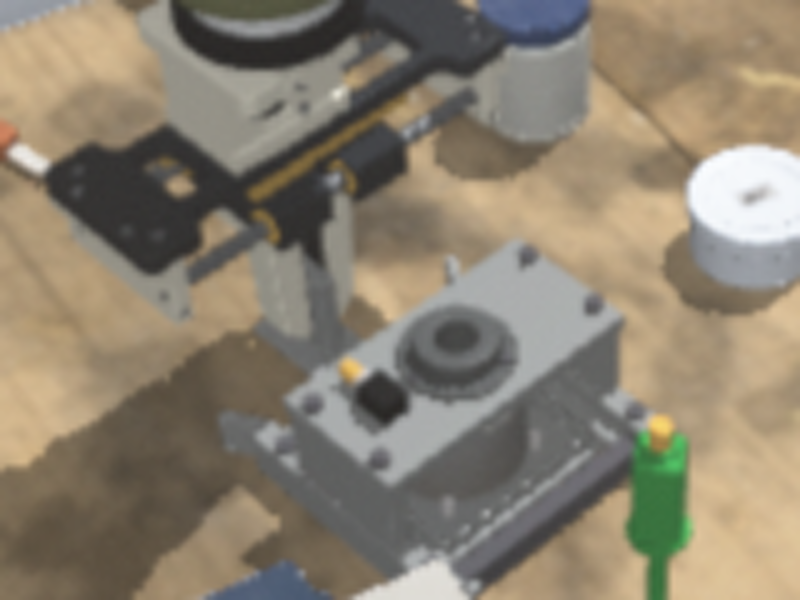

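View pics/top7.png

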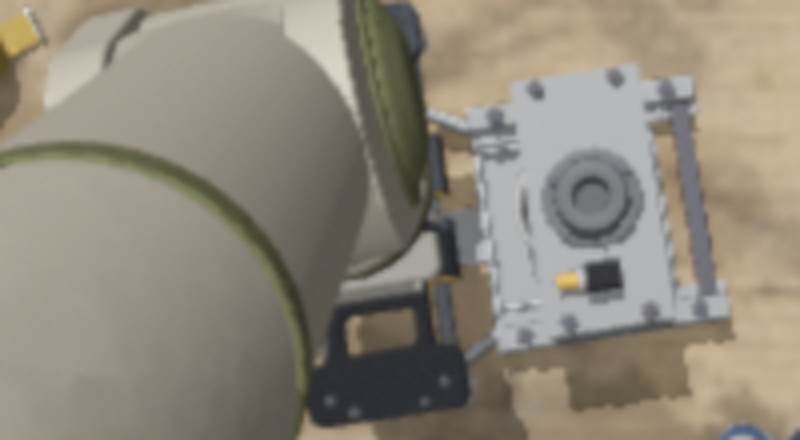

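{"op": "apply_moves", "data": {
  "series": [
    [-0.2,0,0,0,0,0,0.3],
    [-0.2,0,0,0,0,0,0.3],
    [-0.1,0,0,0,0,0,0.3],
    [-0.1,0,0,0,0,0,0.3],
    [-0.1,0,0,0,0,0,0.3]
  ]
}}

```text
time: 8.85
tool_pos: [0.5374, 0.2503, 0.0167]
ee_rot: [-2.013, -2.412, -0.0]
force: [-1.2, 4.8, 4.8]
gripper_width: 0.0097
```

{"op": "apply_moves", "data": {
  "series": [
    [-0.1,0,0,0,0,0,0.3],
    [-0.1,0,0,0,0,0,0.3]
  ]
}}

```text
time: 9.05
tool_pos: [0.5378, 0.2484, 0.0166]
ee_rot: [-2.013, -2.411, -0.0]
force: [-0.9, 4.6, 4.5]
gripper_width: 0.0101
```

```bash
python3 chk.py 8
```

```text
t 9.15 p [0.5378 0.2481 0.0167] yang 0.1794 z [-1.e-04  2.e-04 -1.e+00] F [-1.   4.7  4.4] w 0.0099 q [-0.63  0.73  0.15  2.05 -0.28  0.38 -0.07]
rot (tool) rad [-0.     -0.0002  0.0016] shift cm after rot [-0.05 -0.02 -0.  ] shift cm before rot [-0.05 -0.02 -0.  ]
```

View pics/scene8.png

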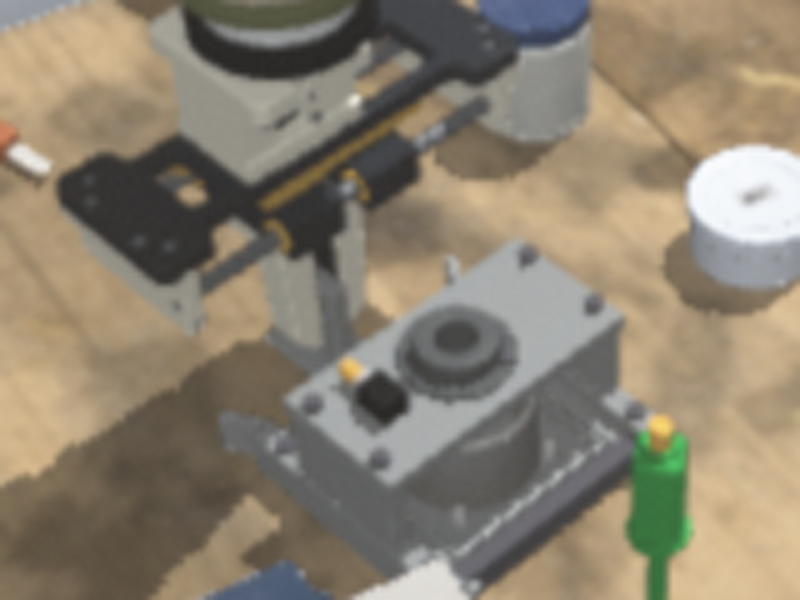

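Steady 5 N drag; no stop yet. Creep on until the force rises.

{"op": "apply_moves", "data": {
  "series": [
    [-0.1,0,0,0,0,0,0.3],
    [-0.1,0,0,0,0,0,0.3]
  ]
}}

```text
time: 9.35
tool_pos: [0.5382, 0.2473, 0.0167]
ee_rot: [-2.012, -2.412, -0.002]
force: [-0.2, 10.2, 2.6]
gripper_width: 0.0103
```

{"op": "apply_moves", "data": {
  "series": [
    [-0.1,0,0,0,0,0,0.3],
    [-0.05,0,0,0,0,0,0.3]
  ]
}}

```text
time: 9.55
tool_pos: [0.5386, 0.2472, 0.0167]
ee_rot: [-2.011, -2.412, -0.004]
force: [-0.8, 13.4, 1.6]
gripper_width: 0.0097
```

{"op": "apply_moves", "data": {
  "series": [
    [0,0,0,0,0,0,0.3],
    [-0.1,0,0,0,0,0,0.3],
    [-0.1,0,0,0,0,0,0.3],
    [0,0,0,0,0,0,0.3]
  ],
  "newtons": 30
}}

```text
time: 9.95
tool_pos: [0.5387, 0.2472, 0.0169]
ee_rot: [-2.008, -2.413, -0.006]
force: [-2.3, 17.0, 4.6]
gripper_width: 0.01
```

```bash
python3 chk.py 9; python3 - <<'E'
from h import *
f=load("fit.pkl")
c=load("scene9.pkl");overlay("","scene",[("stand",f["stand"]),("tray",f["stand"]),("ring",f["stand"])],(230,230,100,75),8,"pics/ov9s.png",c)
E
```

```text
t 10.05 p [0.5387 0.2471 0.0169] yang 0.1824 z [ 6.0e-04  4.7e-03 -1.0e+00] F [-2.  17.2  3.7] w 0.0099 q [-0.62  0.73  0.15  2.05 -0.28  0.37 -0.07]
rot (tool) rad [ 0.0015 -0.0045  0.0046] shift cm after rot [ 0.06 -0.09  0.02] shift cm before rot [ 0.06 -0.09  0.02]
```

View pics/ov9s.png

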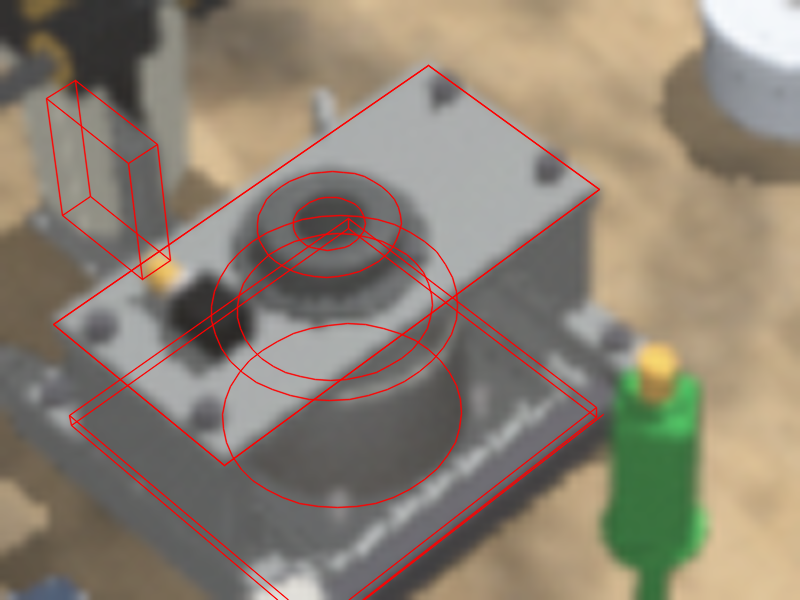

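{"op": "apply_moves", "data": {
  "series": [
    [0,0,0,0,0,0,1.5],
    [0,0,0,0,0,0,2.5],
    [0,0,0,0,0,0,4],
    [0,0,0,0,0,0,4],
    [0,0,0,0,0,0,4]
  ]
}}

```text
time: 10.55
tool_pos: [0.5389, 0.2417, 0.0165]
ee_rot: [2.015, 2.41, -0.001]
force: [-0.4, -0.8, -0.5]
gripper_width: 0.0388
```

```bash
python3 chk.py 10
```

```text
t 10.65 p [0.5389 0.242  0.0166] yang 0.1786 z [-1.e-04 -3.e-04 -1.e+00] F [ 0.2  0.2 -0.5] w 0.0399 q [-0.62  0.73  0.15  2.06 -0.28  0.37 -0.07]
rot (tool) rad [-0.0002  0.0003  0.0009] shift cm after rot [ 0.57 -0.02 -0.01] shift cm before rot [ 0.57 -0.02 -0.01]
```

{"op": "apply_moves", "data": {
  "series": [
    [0,0,-1,0,0,0,4],
    [0,0,-2.5,0,0,0,4],
    [0,0,-4,0,0,0,4],
    [0,0,-4,0,0,0,4],
    [0,0,-4,0,0,0,4],
    [0,0,-4,0,0,0,4],
    [0,0,-4,0,0,0,4],
    [0,0,-2,0,0,0,4],
    [0,0,0,0,0,0,4]
  ]
}}

```text
time: 11.55
tool_pos: [0.5402, 0.2427, 0.2756]
ee_rot: [2.013, 2.41, 0.009]
force: [0.3, -0.0, -0.9]
gripper_width: 0.04
```

```bash
python3 chk.py 11; python3 - <<'E'
from snap import *
f=load("fit.pkl")
c=load("scene11.pkl");overlay("","scene",[("tray",f["stand"])],(230,220,100,75),8,"pics/ov11s.png",c)
s=robot.read_state()
plan(s,[.6180,-.0922,.2705],-.11)
E
```

```text
t 11.65 p [0.5386 0.2422 0.272 ] yang 0.1791 z [ 5.e-04  6.e-04 -1.e+00] F [-1.  -0.5 -0.5] w 0.0401 q [-0.74  0.39  0.31  1.87 -0.15  0.9  -0.18]
rot (tool) rad [ 0.0006 -0.0005  0.0014] shift cm after rot [5.400e-01 1.000e-02 2.553e+01] shift cm before rot [ 5.300e-01 -1.000e-02  2.553e+01]
rot (tool) rad [ 0.0005 -0.0006  0.2891] shift cm after rot [-32.37  11.56   0.15] shift cm before rot [-34.32   1.86   0.14]
```

View pics/ov11s.png

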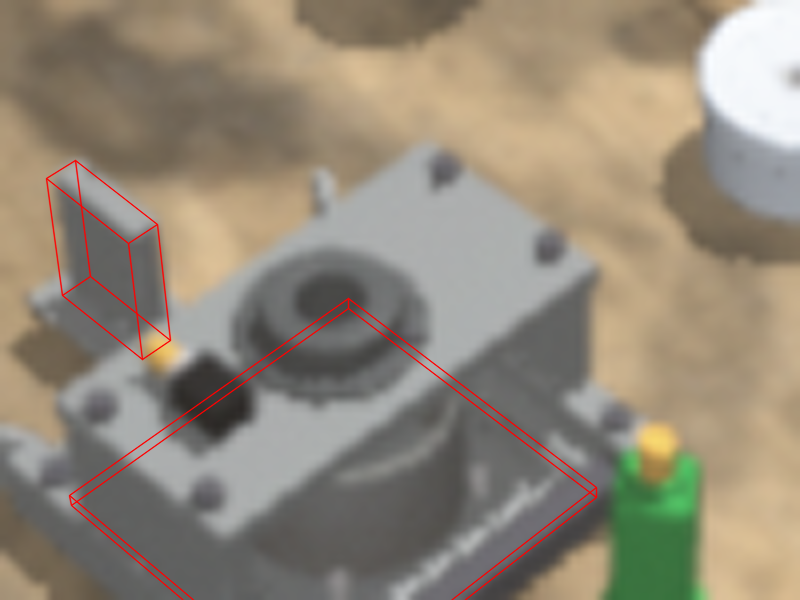

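View pics/top11.png

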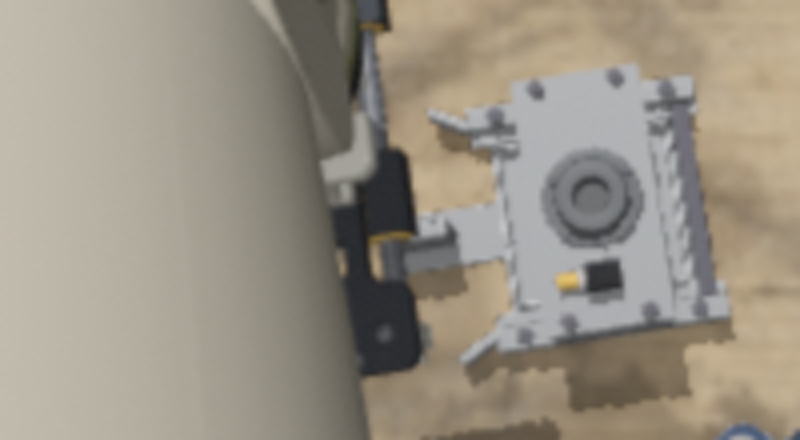

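{"op": "apply_moves", "data": {
  "series": [
    [-2,0.1,0,0,0,0,4],
    [-4,0.2,0,0,0,0,4],
    [-4,0.2,0,0,0,0,4],
    [-4,0.2,0,0,0,0,4],
    [-4,0.2,0,0,0,0,4],
    [-4,0.2,0,0,0,0,4],
    [-4,0.2,0,0,0,0,4],
    [-4,0.2,0,0,0,0,4],
    [-3,0.3,0,0,0,0,4],
    [-1.3,0.2,0,0,0,0.1,4],
    [0,0,0,0,0,0.1,4],
    [0,0,0,0,0,0.09,4]
  ]
}}

```text
time: 12.85
tool_pos: [0.6188, -0.0925, 0.2698]
ee_rot: [-2.346, -2.087, 0.004]
force: [0.6, -0.0, -0.3]
gripper_width: 0.0402
```

{"op": "apply_moves", "data": {
  "series": [
    [0,0,0,0,0,0,4],
    [0,0,0,0,0,0,4]
  ]
}}

```text
time: 13.05
tool_pos: [0.6191, -0.0913, 0.2705]
ee_rot: [-2.337, -2.097, 0.003]
force: [-0.7, 0.9, -0.3]
gripper_width: 0.0399
```

```bash
python3 - <<'E'
from snap import *
snap("12",{"top":(380,180,120,100,6),"scene":(330,220,120,100,6)})
s=robot.read_state();show(s)
plan(s,[.6180,-.0922,.134],-.11)
E
```

```text
t 13.15 p [ 0.6194 -0.0914  0.271 ] yang -0.1086 z [-0.001 -0.    -1.   ] F [0.7 0.  0.6] w 0.0399 q [-0.24  0.45  0.43  1.8  -0.23  0.94  0.18]
rot (tool) rad [-0.001   0.0001  0.0014] shift cm after rot [-0.1  -0.13 13.7 ] shift cm before rot [-0.1  -0.12 13.7 ]
```

View pics/scene12.png

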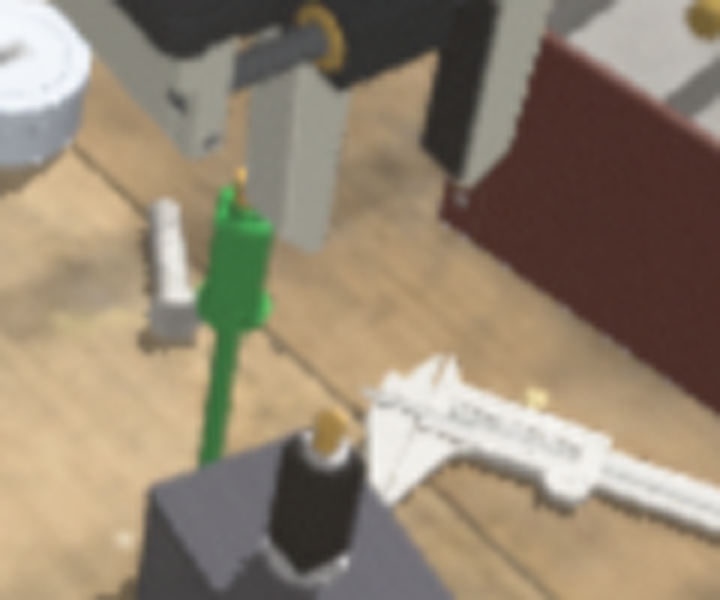

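View pics/top12.png

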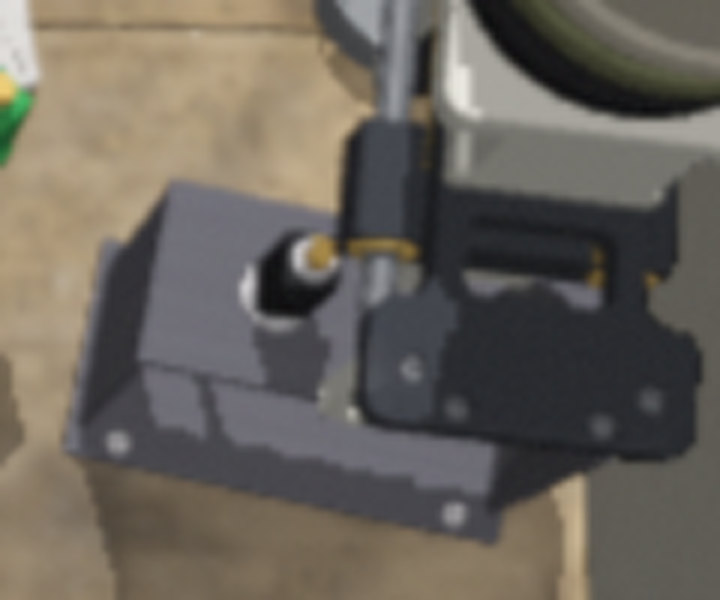

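{"op": "apply_moves", "data": {
  "series": [
    [-0.1,-0.12,2,0,0,0,4],
    [0,0,2.5,0,0,0,4],
    [0,0,2.5,0,0,0,4],
    [0,0,1.5,0,0,0,4],
    [0,0,0,0,0,0,4],
    [0,0,0,0,0,0,4]
  ]
}}

```text
time: 13.75
tool_pos: [0.6187, -0.0927, 0.1871]
ee_rot: [2.341, 2.095, 0.0]
force: [0.7, -0.6, -0.2]
gripper_width: 0.0398
```

```bash
python3 - <<'E'
from snap import *
snap("13",{"scene":(330,220,120,100,6)})
s=robot.read_state();show(s)
plan(s,[.6180,-.0922,.134],-.11)
E
```

```text
t 13.8 p [ 0.619  -0.0927  0.1876] yang -0.1108 z [ 1.3e-03 -2.0e-04 -1.0e+00] F [0.2 0.9 0.3] w 0.04 q [-0.2   0.54  0.39  1.88 -0.28  0.77  0.23]
rot (tool) rad [ 0.0013  0.     -0.0008] shift cm after rot [ 0.04 -0.1   5.36] shift cm before rot [ 0.04 -0.11  5.36]
```

View pics/scene13.png

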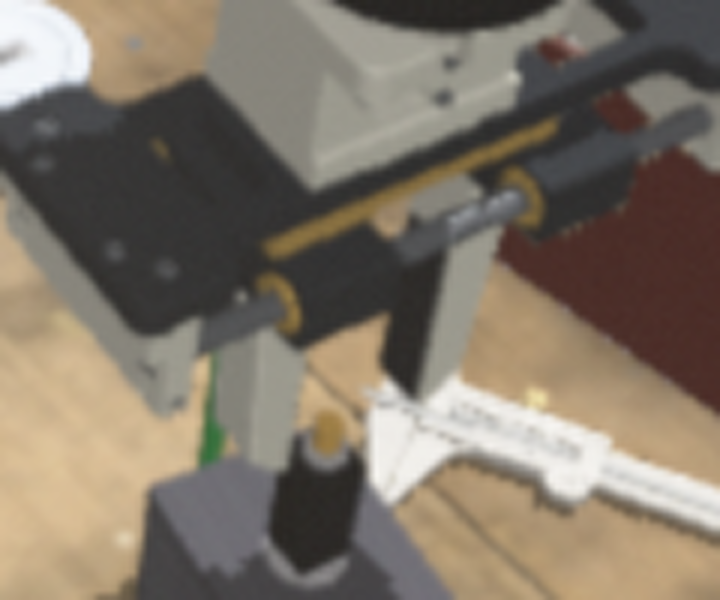

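```bash
python3 - <<'E'
from h import *
for z in(0,.1,.2):print(z,lift("top",(345,142),z),lift("top",(425,133),z),lift("top",(312,0),z))
print(tri([("top",(425,122)),("scene",(472,290))]),tri([("top",(345,125)),("scene",(407,244))]), tri([("top",(333,100)),("scene",(400,207))]))
E
```

```text
0 [0.84008428 0.05280999 0.        ] [ 0.8651315  -0.12599487  0.        ] [1.19579197 0.13375897 0.        ]
0.1 [0.79766189 0.05851957 0.1       ] [ 0.8201535  -0.10204158  0.1       ] [1.11707622 0.13120921 0.1       ]
0.2 [0.7552395  0.06422915 0.2       ] [ 0.77517551 -0.07808829  0.2       ] [1.03836047 0.12865945 0.2       ]
(array([ 0.86780626, -0.11439883,  0.0332109 ]), array([-1.87844607,  3.34889257,  3.3347312 , -1.42026714])) (array([0.85886572, 0.05909325, 0.02685983]), array([-2.07439765,  3.90874659,  4.26422222, -1.62822756])) (array([0.86354774, 0.0919753 , 0.11514204]), array([-4.06417274,  7.53584714,  8.63649777, -3.40631248]))
```

Toolbox is clear. Descend to the grip.

{"op": "apply_moves", "data": {
  "series": [
    [0.02,-0.1,1.2,0,0,0,4],
    [0,0,1.4,0,0,0,4],
    [0,0,1.4,0,0,0,4],
    [0,0,1.2,0,0,0,4],
    [0,0,0.1,0,0,0,4],
    [0,0,0,0,0,0,4]
  ]
}}

```text
time: 14.4
tool_pos: [0.6172, -0.0923, 0.133]
ee_rot: [-2.341, -2.094, 0.001]
force: [-0.3, -0.9, -0.0]
gripper_width: 0.0397
```

```bash
python3 - <<'E'
from snap import *
snap("14",{"scene":(330,220,120,100,6)})
s=robot.read_state();show(s)
plan(s,[.6180,-.0922,.134],-.11)
E
```

```text
t 14.45 p [ 0.6175 -0.0924  0.1335] yang -0.1112 z [-1.e-04 -2.e-04 -1.e+00] F [ 0.2  0.2 -0. ] w 0.0399 q [-0.17  0.6   0.35  1.93 -0.32  0.66  0.27]
rot (tool) rad [-0.0001  0.0002 -0.0012] shift cm after rot [ 0.02  0.05 -0.05] shift cm before rot [ 0.02  0.05 -0.05]
```

View pics/scene14.png

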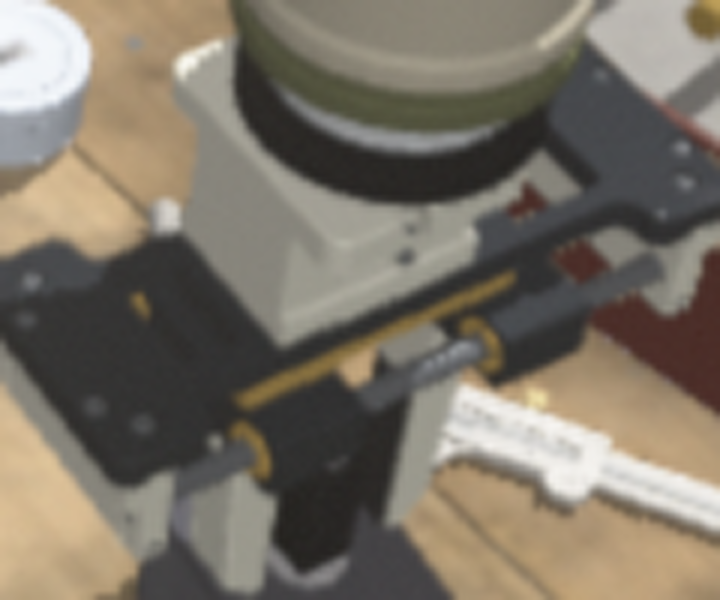

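{"op": "apply_moves", "data": {
  "series": [
    [0,0,0,0,0,0,3],
    [0,0,0,0,0,0,2.3],
    [0,0,0,0,0,0,1.9],
    [0,0,0,0,0,0,1.5],
    [0,0,0,0,0,0,1],
    [0,0,0,0,0,0,1],
    [0,0,0,0,0,0,1]
  ],
  "newtons": 30
}}

```text
time: 15.15
tool_pos: [0.6177, -0.0922, 0.1339]
ee_rot: [2.341, 2.094, 0.001]
force: [-0.1, -0.1, 2.6]
gripper_width: 0.0178
```

```bash
python3 - <<'E'
from snap import *
s=robot.read_state();show(s);print(s["ft_torque"])
E
```

```text
t 15.15 p [ 0.6177 -0.0922  0.1339] yang -0.111 z [ 6.e-04  0.e+00 -1.e+00] F [-0.1 -0.1  2.6] w 0.0178 q [-0.17  0.6   0.35  1.93 -0.32  0.66  0.27]
[ 0.03333036 -0.0138613   0.01165616]
```

{"op": "apply_moves", "data": {
  "series": [
    [0,0,-0.5,0,0,0,1],
    [0,0,-1,0,0,0,1],
    [0,0,-1.5,0,0,0,1],
    [0,0,-2,0,0,0,1],
    [0,0,-2,0,0,0,1],
    [0,0,-2,0,0,0,1],
    [0,0,-2,0,0,0,1],
    [0,0,-2,0,0,0,1],
    [0,0,-2,0,0,0,1],
    [0,0,-2,0,0,0,1],
    [0,0,-2,0,0,0,1],
    [0,0,-0.8,0,0,0,1]
  ]
}}

```text
time: 16.35
tool_pos: [0.6178, -0.0926, 0.3347]
ee_rot: [2.34, 2.093, 0.004]
force: [0.2, -0.4, -1.3]
gripper_width: 0.018
```

{"op": "apply_moves", "data": {
  "series": [
    [0,0,0,0,0,0,1],
    [0,0,0,0,0,0,1]
  ]
}}

```text
time: 16.55
tool_pos: [0.617, -0.092, 0.3313]
ee_rot: [-2.341, -2.095, 0.0]
force: [-0.2, 0.9, -1.6]
gripper_width: 0.0184
```

```bash
python3 - <<'E'
from snap import *
snap("15",{"scene":(300,100,160,120,5),"top":(360,150,160,120,5)})
s=robot.read_state();show(s)
f=load("fit.pkl")
plan(s,[*f["stand"][:2],.325],s and -.111)
E
```

```text
t 16.65 p [ 0.6169 -0.092   0.3307] yang -0.1109 z [-1.6e-03  1.0e-04 -1.0e+00] F [ 0.5  0.2 -0.7] w 0.0175 q [-0.26  0.4   0.46  1.73 -0.2   1.06  0.15]
rot (tool) rad [-0.0016  0.0001  0.0001] shift cm after rot [24.05 -9.01  0.57] shift cm before rot [24.05 -9.01  0.58]
```

View pics/scene15.png

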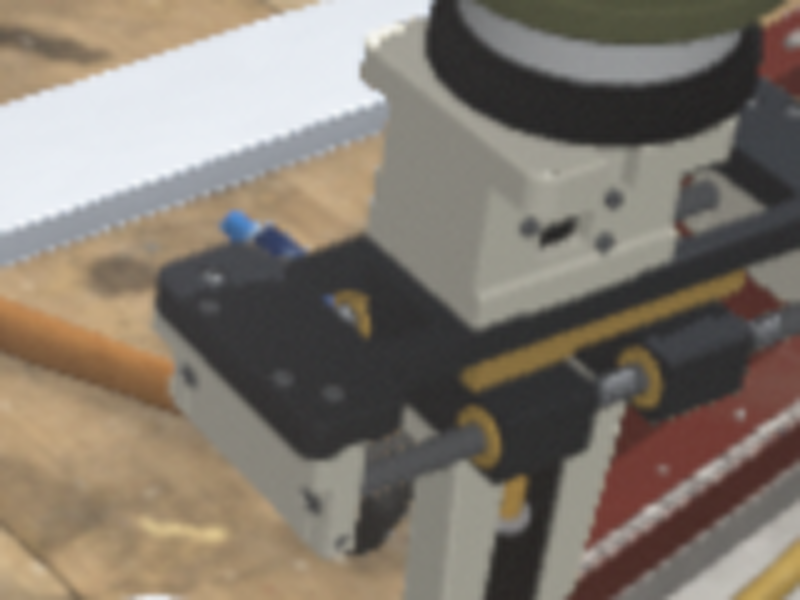

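View pics/top15.png

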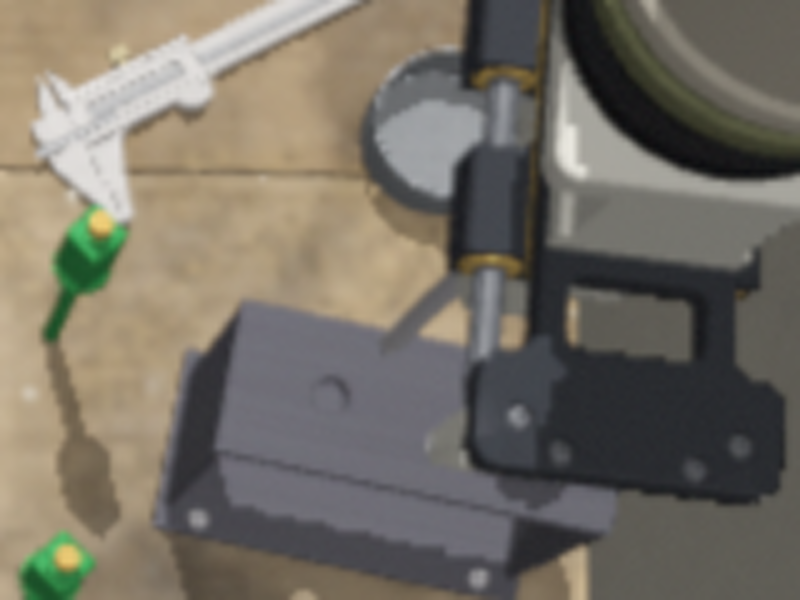

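{"op": "apply_moves", "data": {
  "series": [
    [1.2,-0.4,0,0,0,0,1],
    [2.5,-1,0,0,0,0,1],
    [3,-1.1,0,0,0,0,1],
    [3,-1.1,0,0,0,0,1],
    [3,-1.1,0,0,0,0,1],
    [3,-1.1,0,0,0,0,1],
    [3,-1.1,0,0,0,0,1],
    [2.5,-1,0,0,0,0,1],
    [1.8,-0.7,0,0,0,0,1],
    [1,-0.4,0,0,0,0,1],
    [0,0,0,0,0,0,1],
    [0,0,0,0,0,0,1]
  ]
}}

```text
time: 17.85
tool_pos: [0.5546, 0.1557, 0.3315]
ee_rot: [2.341, 2.094, -0.001]
force: [-0.1, -1.2, -1.3]
gripper_width: 0.0178
```

```bash
python3 - <<'E'
from snap import *
snap("16",{"scene":(180,100,160,220,2.7),"top":(200,170,200,150,4)})
s=robot.read_state();show(s)
f=load("fit.pkl")
plan(s,[*f["stand"][:2],.24],-.111)
E
```

```text
t 17.95 p [0.5548 0.155  0.3316] yang -0.1128 z [ 1.e-04 -5.e-04 -1.e+00] F [ 0.2 -0.7 -1.1] w 0.0179 q [-0.68  0.32  0.42  1.83 -0.15  1.02 -0.32]
rot (tool) rad [ 0.0002  0.0005 -0.0018] shift cm after rot [ 0.19 -0.1   9.16] shift cm before rot [ 0.2  -0.11  9.16]
```

View pics/scene16.png

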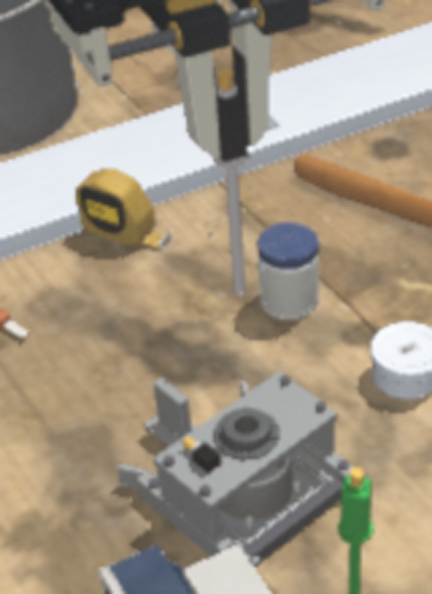

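View pics/top16.png

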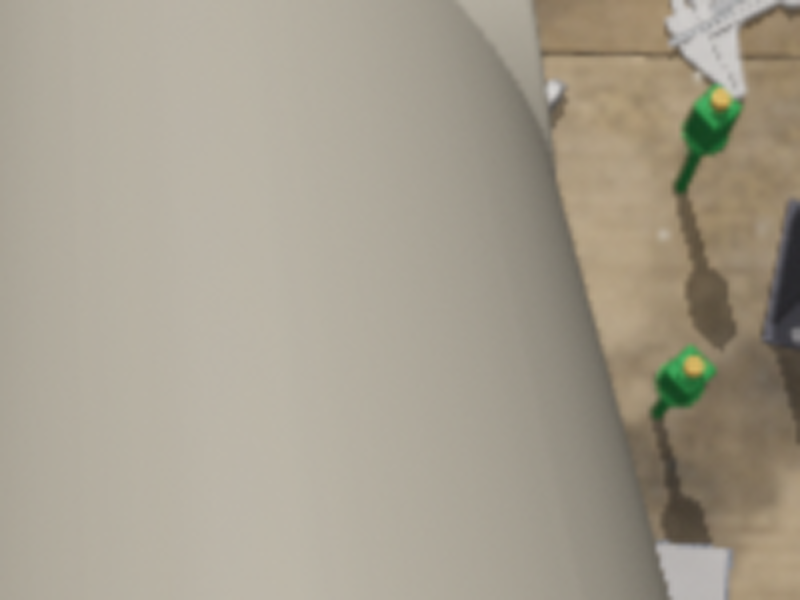

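{"op": "apply_moves", "data": {
  "series": [
    [0.1,-0.05,1.5,0,0,0,1],
    [0.1,-0.05,2,0,0,0,1],
    [0,0,2,0,0,0,1],
    [0,0,2,0,0,0,1],
    [0,0,2,0,0,0,1],
    [0,0,1.2,0,0,0,1],
    [0,0,0,0,0,0,1],
    [0,0,0,0,0,0,1]
  ]
}}

```text
time: 18.75
tool_pos: [0.5543, 0.1579, 0.2251]
ee_rot: [2.342, 2.093, 0.0]
force: [0.5, 0.2, -1.3]
gripper_width: 0.0179
```

```bash
python3 - <<'E'
from snap import *
k=snap("17",{"scene":(220,180,100,100,6),"top":(200,170,200,150,4)})
s=robot.read_state();show(s)
f=load("fit.pkl")
plan(s,[*f["stand"][:2],.2196],-.111)
p=s["tool_pos"]
M["rodv"]=circ(4,0)+circ(4,110)+[((0,0,0),(0,0,110))]+circ(12,110)+circ(12,113)+box(-9,9,-9,9,113,156)+circ(6.5,169)
z=p[2]-.119
M["rodv"]=[tuple((a[0],a[1],a[2]+z*1000) for a in e) for e in M["rodv"]]
overlay("","scene",[("rodv",(p[0],p[1],-.111)),("stand",f["stand"])],(220,160,100,100),6,"pics/ov17.png",k["scene"])
E
```

```text
t 18.85 p [0.5544 0.1583 0.2256] yang -0.1114 z [ 1.4e-03  5.0e-04 -1.0e+00] F [ 0.   0.1 -1. ] w 0.0178 q [-0.64  0.43  0.37  1.96 -0.22  0.79 -0.26]
rot (tool) rad [ 0.0014 -0.0007 -0.0004] shift cm after rot [-0.13 -0.03  0.6 ] shift cm before rot [-0.13 -0.03  0.6 ]
```

View pics/ov17.png

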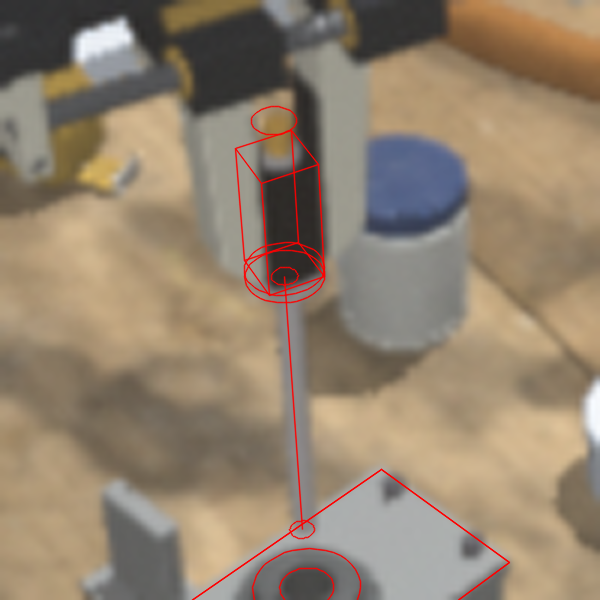

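View pics/scene17.png

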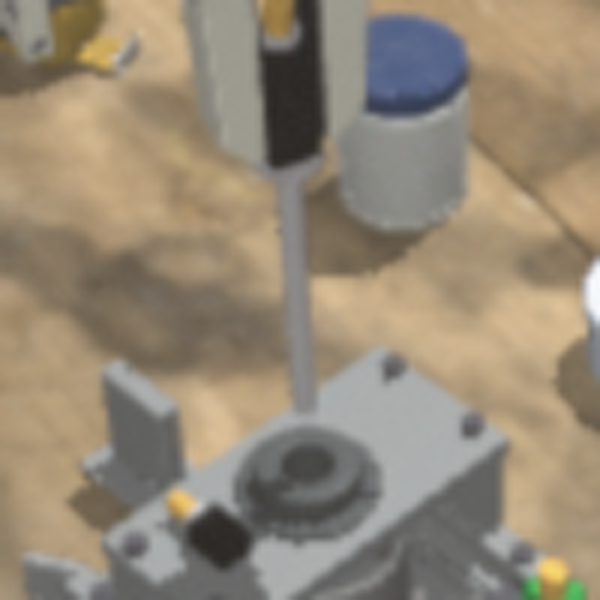

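View pics/top17.png

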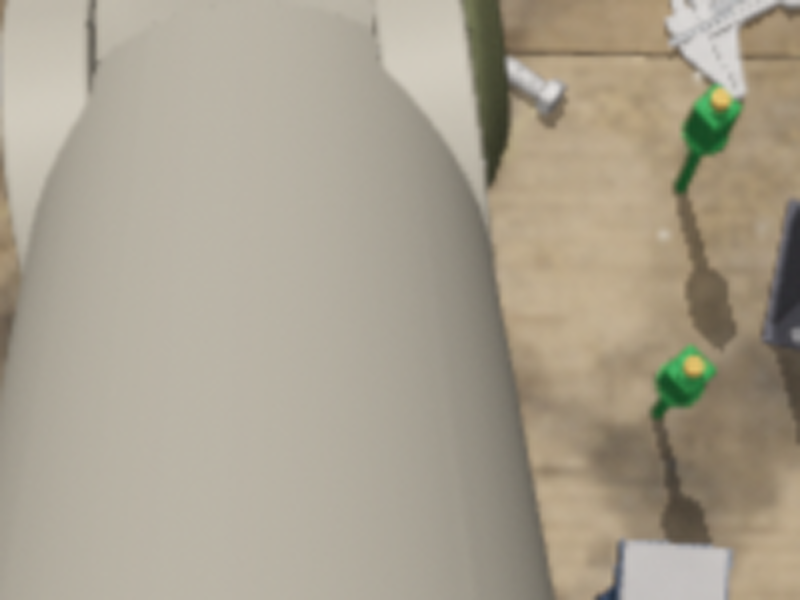

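```bash
cat > rodfit.py <<'E'
from snap import *
def rodaxis(c,p,z0,z1,tip,n=20,R=None):
    """measure rod centre offset (px) perpendicular to the predicted axis at heights above tip"""
    R=Ro.identity() if R is None else R
    P=[np.array(p)+np.array([0,0,1])*h for h in np.linspace(z0,z1,n)]
    uv=proj(P,c);d=uv[-1]-uv[0];d/=np.linalg.norm(d);nrm=np.array([-d[1],d[0]]); nrm*=np.sign(nrm[0])
    im=c["image"].astype(np.float32);sat=(im[:,:,0]-im[:,:,2])  # R-B: wood high, steel low
    t=np.arange(-12,12.01,.1);res=[]
    for q in uv:
        xy=(q+np.outer(t,nrm)).astype(np.float32)
        v=cv2.remap(sat,xy[:,0].copy(),xy[:,1].copy(),cv2.INTER_LINEAR).ravel()
        lo=v[np.abs(t)<3].min();hi=np.median(v[np.abs(t)>6]);th=(lo+hi)/2
        i=np.argmin(np.where(np.abs(t)<3,v,1e9));a=i
        while a>0 and v[a]<th:a-=1
        b=i
        while b<len(t)-1 and v[b]<th:b+=1
        res.append(((t[a]+t[b])/2,t[b]-t[a]))
    return np.array(res),uv,nrm
E
python3 - <<'E'
from rodfit import *
c=load("scene17.pkl");s=robot.read_state();p=s["tool_pos"].copy();p[2]-=.119
r,uv,n=rodaxis(c,p,.005,.100,0);print(np.c_[uv,r].round(2));print(n)
R=cv2.Rodrigues(c["rvec"])[0];print("depth",(R@p+c["tvec"].reshape(3))[2])
E
```

```text
[[2.6974e+02 2.4601e+02 5.2500e+00 1.3500e+01]
 [2.6962e+02 2.4422e+02 5.2000e+00 1.3600e+01]
 [2.6949e+02 2.4243e+02 6.0000e-01 4.6000e+00]
 [2.6937e+02 2.4062e+02 4.5000e-01 4.1000e+00]
 [2.6924e+02 2.3880e+02 3.0000e-01 4.4000e+00]
 [2.6912e+02 2.3696e+02 3.5000e-01 4.3000e+00]
 [2.6899e+02 2.3511e+02 2.5000e-01 3.7000e+00]
 [2.6886e+02 2.3324e+02 3.0000e-01 3.6000e+00]
 [2.6873e+02 2.3136e+02 2.5000e-01 3.5000e+00]
 [2.6860e+02 2.2947e+02 3.0000e-01 3.6000e+00]
 [2.6847e+02 2.2756e+02 3.0000e-01 4.0000e+00]
 [2.6834e+02 2.2563e+02 5.0000e-01 3.8000e+00]
 [2.6821e+02 2.2370e+02 6.5000e-01 4.3000e+00]
 [2.6807e+02 2.2174e+02 6.5000e-01 4.3000e+00]
 [2.6794e+02 2.1977e+02 7.0000e-01 4.2000e+00]
 [2.6780e+02 2.1779e+02 7.0000e-01 4.8000e+00]
 [2.6766e+02 2.1579e+02 8.0000e-01 5.0000e+00]
 [2.6752e+02 2.1377e+02 1.0000e+00 5.8000e+00]
 [2.6738e+02 2.1174e+02 8.0000e-01 5.4000e+00]
 [2.6724e+02 2.0969e+02 7.5000e-01 6.1000e+00]]
[ 0.99764382 -0.06860617]
depth 0.948424079949861
```

```bash
python3 - <<'E'
from h import *
f=load("fit.pkl");c=load("scene17.pkl")
M["col"]=circ(18,80)+circ(9,80)+circ(18,68)
x,y,w,h=250,240,40,30
im=c["image"][y:y+h,x:x+w,::-1].astype(float);im=np.clip((im-30)*1.6,0,255).astype(np.uint8)
c2=dict(c);full=np.clip((c["image"].astype(float)-30)*1.6,0,255).astype(np.uint8);c2["image"]=full
overlay("","scene",[("col",f["stand"])],(x,y,w,h),20,"pics/col_o.png",c2);overlay("","scene",[],(x,y,w,h),20,"pics/col.png",c2)
print(f["stand"])
g=cv2.cvtColor(c["image"],cv2.COLOR_RGB2GRAY).astype(float)
np.set_printoptions(linewidth=200)
print(g[250:268,260:284].astype(int))
E
```

```text
[ 0.55398336  0.15703478 -1.39304631]
[[167 162 164 165 168 172 172 170 169 166 158 157 161 168 169 170 172 173 173 173 173 173 173 173]
 [170 166 167 168 170 169 163 150 145 133 128 129 131 137 145 153 162 170 172 173 172 172 174 174]
 [174 172 170 168 161 145 132 123 121 117 113 114 114 116 119 125 134 148 162 170 172 173 173 174]
 [177 171 163 145 131 120 115 114 116 115 108 106 107 110 112 114 117 123 134 147 161 171 172 173]
 [172 164 143 120 112 112 115 116 106  93  87  86  86  90 100 108 112 114 116 122 135 156 170 173]
 [165 143 120 110 111 113 111  99  82  74  74  73  73  74  83  98 110 114 114 113 119 138 162 172]
 [148 122 111 109 111 113 106  81  70  72  72  73  72  72  73  85 107 113 115 113 113 126 151 170]
 [131 111 103 107 111 110 101  72  69  71  72  73  72  71  69  82 107 114 114 111 103 111 125 156]
 [118 105  93 105 110 110  99  73  69  71  72  72  73  72  75  91 108 116 117 110  99 109 116 144]
 [110 100  82  97 107 103  90  84  73  71  74  73  75  80  89 104 114 118 115  98  97 111 119 142]
 [102  84  71  80  86  83  78  78  80  89  86  86  91 100 106 113 119 119 105  84  94 111 120 144]
 [ 98  74  67  69  73  74  75  77  86 103 104 104 108 112 115 117 119 107  84  78  93 107 115 138]
 [ 99  78  68  65  70  73  82  97 103 110 110 113 114 116 114 106  93  83  74  77  86  93 102 135]
 [104  93  73  66  68  71  76  86  93  96 100 101  99  98  92  83  73  73  78  95 103 108 125 158]
 [110 100  80  73  68  69  72  74  77  79  82  80  80  79  74  72  71  79  96 108 114 116 134 170]
 [105  91  76  71  69  70  70  70  72  72  74  72  74  72  73  75  84 101 109 114 120 135 158 172]
 [ 97  89  75  72  73  75  75  71  74  73  76  73  72  75  86 100 104 111 112 111 128 159 171 174]
 [ 76  91  85  81  84  97  93  85  92  86  97  95  88  99 105 112 111 108 112 122 157 172 172 167]]
```

View pics/col.png

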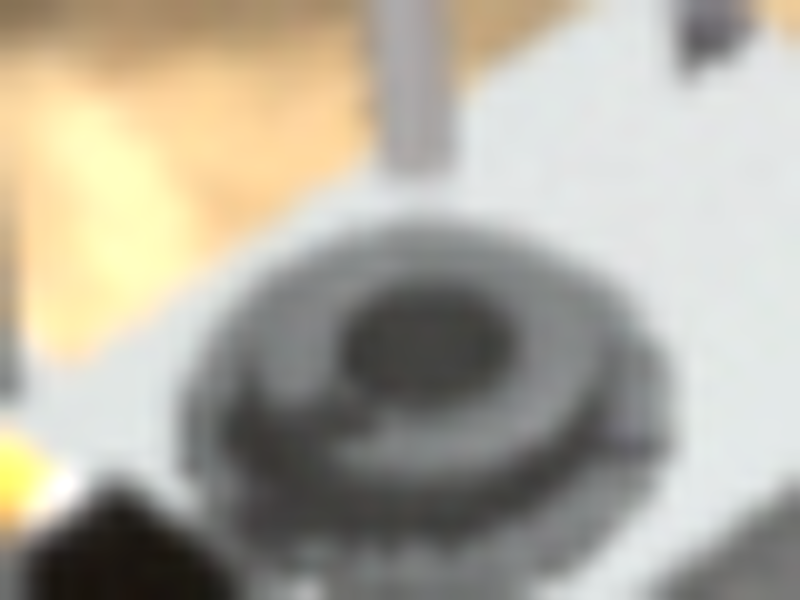

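View pics/col_o.png

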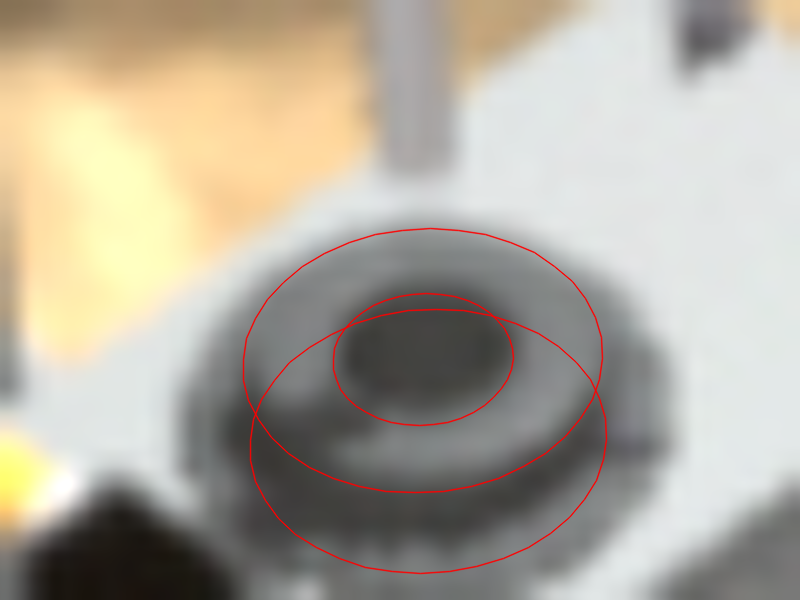

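{"op": "apply_moves", "data": {
  "series": [
    [-0.08,-0.03,0.5,0,0,0,1],
    [-0.05,0,0.5,0,0,0,1],
    [0,0,0.5,0,0,0,1],
    [0,0,0,0,0,0,1],
    [0,0,0,0,0,0,1],
    [0,0,0,0,0,0,1]
  ]
}}

```text
time: 19.45
tool_pos: [0.5535, 0.1572, 0.2097]
ee_rot: [2.341, 2.095, 0.0]
force: [0.9, -0.1, -0.7]
gripper_width: 0.0179
```

```bash
cat > v.py <<'E'
from rodfit import *
import sys
tag=sys.argv[1]
c=robot.camera("scene");pickle.dump(c,open(f"scene{tag}.pkl","wb"))
s=robot.read_state();show(s);f=load("fit.pkl");plan(s,[*f["stand"][:2],s["tool_pos"][2]],-.111)
c2=dict(c);c2["image"]=np.clip((c["image"].astype(float)-30)*1.6,0,255).astype(np.uint8)
p=s["tool_pos"].copy();z=p[2]-.119;p[2]=z
M["rr"]=circ(4,z*1e3)+circ(4,80)
overlay("","scene",[],(250,235,40,30),20,f"pics/v{tag}.png",c2)
overlay("","scene",[("rr",(p[0],p[1],0))],(250,235,40,30),20,f"pics/vo{tag}.png",c2)
print("tip z",z,"tip px pred",proj(p,c),"bore px",proj([*f["stand"][:2],.08],c))
h0=max(.012,.1-z)
r,uv,n=rodaxis(c,p,h0,.1,0,12);print(np.c_[uv,r].round(2).tolist())
E
python3 v.py 18
```

```text
t 19.5 p [0.5535 0.1572 0.2098] yang -0.111 z [ 3.e-04  1.e-04 -1.e+00] F [0.1 0.5 0.4] w 0.0176 q [-0.63  0.45  0.36  1.97 -0.23  0.76 -0.25]
rot (tool) rad [ 0.0002 -0.0001 -0.    ] shift cm after rot [-0.01  0.05  0.  ] shift cm before rot [-0.01  0.05  0.  ]
tip z 0.09075716192856145 tip px pred [[270.13452571 253.83454193]] bore px [[270.65354902 257.45105733]]
[[269.85, 249.67, 3.4, 17.2], [269.65, 246.85, 5.1, 13.8], [269.45, 243.99, 5.15, 13.7], [269.25, 241.1, 0.45, 4.3], [269.05, 238.18, 0.25, 4.5], [268.85, 235.22, 0.3, 3.6], [268.64, 232.22, 0.15, 3.7], [268.43, 229.19, 0.3, 3.6], [268.22, 226.11, 0.4, 4.0], [268.0, 223.0, 0.65, 4.3], [267.79, 219.85, 0.7, 4.2], [267.57, 216.66, 1.1, 6.2]]
```

View pics/v18.png

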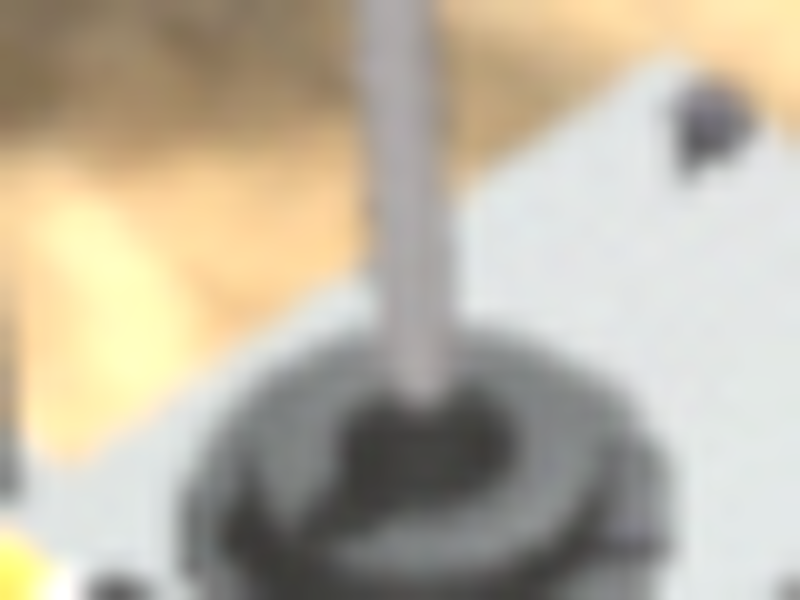

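View pics/vo18.png

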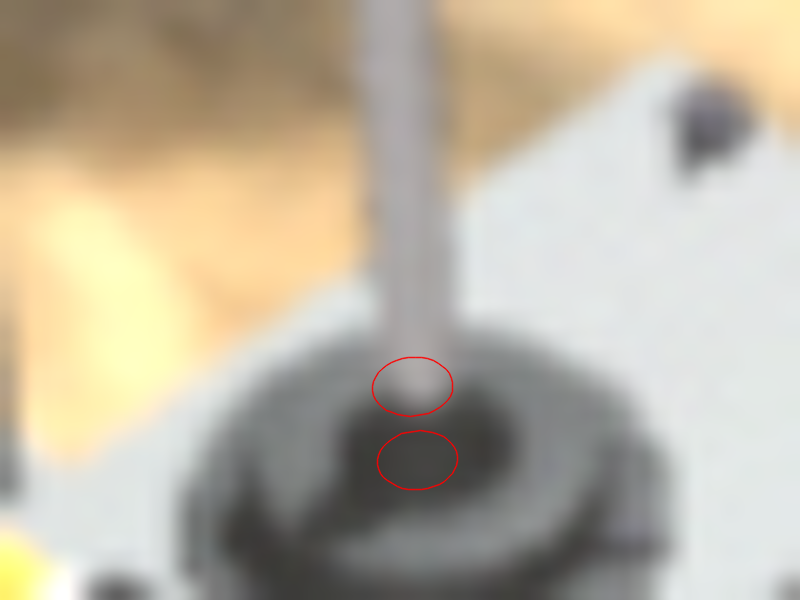

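{"op": "apply_moves", "data": {
  "series": [
    [0,0.05,0.2,0,0,0,1],
    [0,0,0.4,0,0,0,1],
    [0,0,0.4,0,0,0,1],
    [0,0,0.4,0,0,0,1],
    [0,0,0.3,0,0,0,1],
    [0,0,0,0,0,0,1],
    [0,0,0,0,0,0,1]
  ]
}}

```text
time: 20.2
tool_pos: [0.5538, 0.1571, 0.1926]
ee_rot: [2.341, 2.095, -0.0]
force: [0.2, 0.1, -1.3]
gripper_width: 0.018
```

```bash
python3 v.py 19
```

```text
t 20.25 p [0.5539 0.1571 0.1927] yang -0.111 z [ 1.e-04 -1.e-04 -1.e+00] F [ 0.   0.  -1.6] w 0.0182 q [-0.62  0.47  0.35  1.99 -0.24  0.72 -0.23]
rot (tool) rad [0.0001 0.     0.    ] shift cm after rot [-0.01  0.01  0.  ] shift cm before rot [-0.01  0.01  0.  ]
tip z 0.07367635706543846 tip px pred [[270.74944797 259.58246623]] bore px [[270.65354902 257.45105733]]
[[270.13, 250.57, -2.95, 5.1], [269.97, 248.22, 4.25, 15.5], [269.81, 245.85, 5.2, 13.6], [269.64, 243.45, 5.15, 13.7], [269.48, 241.03, 0.4, 4.2], [269.31, 238.58, 0.2, 4.4], [269.14, 236.11, 0.3, 4.0], [268.97, 233.62, 0.25, 3.7], [268.79, 231.09, 0.15, 3.5], [268.62, 228.54, 0.25, 3.7], [268.44, 225.97, 0.35, 3.9], [268.26, 223.37, 0.8, 5.4]]
```

View pics/v19.png

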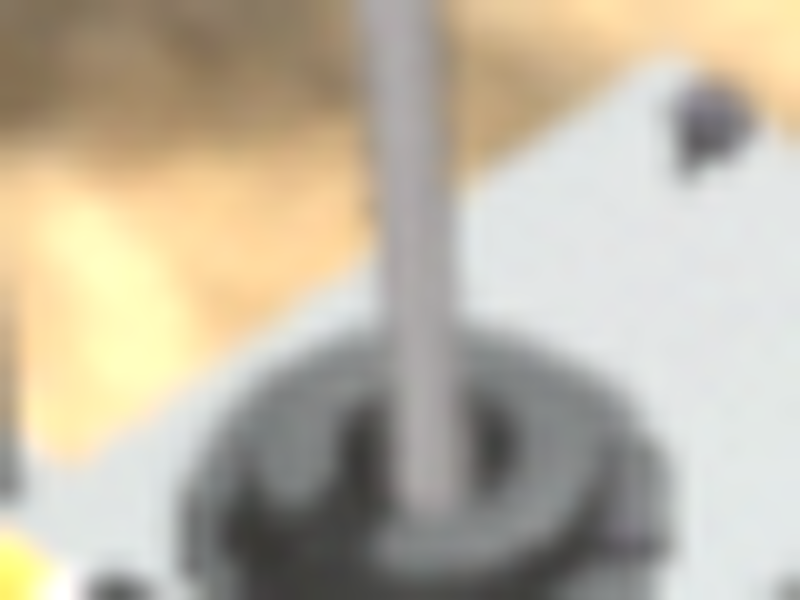

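{"op": "apply_moves", "data": {
  "series": [
    [0,0,0.3,0,0,0,1],
    [0,0,0.5,0,0,0,1],
    [0,0,0.5,0,0,0,1],
    [0,0,0.5,0,0,0,1],
    [0,0,0.5,0,0,0,1],
    [0,0,0.2,0,0,0,1],
    [0,0,0,0,0,0,1],
    [0,0,0,0,0,0,1]
  ]
}}

```text
time: 21.05
tool_pos: [0.5539, 0.1571, 0.1677]
ee_rot: [2.341, 2.095, 0.0]
force: [-0.6, 0.9, -1.8]
gripper_width: 0.0179
```

```bash
python3 v.py 20
```

```text
t 21.1 p [0.554  0.1571 0.1678] yang -0.1111 z [ 3.e-04  0.e+00 -1.e+00] F [-0.1  0.3 -1.5] w 0.0182 q [-0.61  0.5   0.33  2.01 -0.26  0.67 -0.22]
rot (tool) rad [ 0.0003 -0.0001 -0.0001] shift cm after rot [-0.  0.  0.] shift cm before rot [-0.  0.  0.]
tip z 0.048759856223871634 tip px pred [[271.34604428 267.79227847]] bore px [[270.65354902 257.45105733]]
[[270.17, 250.56, -3.05, 4.7], [270.06, 249.01, 3.55, 16.9], [269.95, 247.45, 4.7, 14.6], [269.84, 245.87, 5.2, 13.6], [269.74, 244.29, 5.15, 13.7], [269.63, 242.7, 0.55, 4.7], [269.52, 241.09, 0.4, 4.2], [269.41, 239.48, 0.3, 4.2], [269.29, 237.85, 0.25, 4.3], [269.18, 236.21, 0.25, 3.9], [269.07, 234.56, 0.15, 3.9], [268.96, 232.9, 0.05, 4.7]]
```

View pics/v20.png

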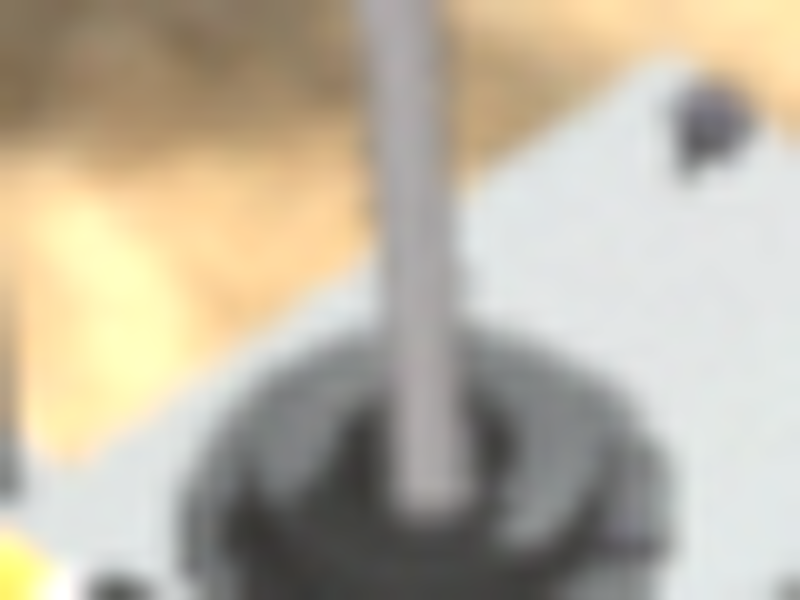

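{"op": "apply_moves", "data": {
  "series": [
    [0,0,0.3,0,0,0,1],
    [0,0,0.5,0,0,0,1],
    [0,0,0.5,0,0,0,1],
    [0,0,0.5,0,0,0,1],
    [0,0,0.3,0,0,0,1],
    [0,0,0,0,0,0,1],
    [0,0,0,0,0,0,1],
    [0,0,0,0,0,0,1],
    [0,0,0,0,0,0,1],
    [0,0,0,0,0,0,1]
  ]
}}

```text
time: 22.1
tool_pos: [0.5539, 0.1571, 0.1468]
ee_rot: [2.341, 2.095, 0.0]
force: [-0.4, 0.2, -0.8]
gripper_width: 0.0176
```

```bash
python3 v.py 21; python3 - <<'E'
from snap import *
snap("22",{"scene":(220,150,130,120,5)})
snap("22b",{"top":(220,190,160,120,4)})
f=load("fit.pkl");c=load("scene22.pkl")
z=robot.read_state()["tool_pos"][2]-.119
M["rodv"]=[tuple((a[0],a[1],a[2]+z*1000) for a in e) for e in box(-9,9,-9,9,113,156)+circ(6.5,169)+[((0,0,0),(0,0,110))]]
overlay("","scene",[("rodv",(.554,.1571,-.111))],(230,150,80,120),5,"pics/ov22.png",c)
E
```

```text
t 22.15 p [0.5539 0.1571 0.1468] yang -0.111 z [ 3.e-04  1.e-04 -1.e+00] F [ 0.1 -0.2 -0.9] w 0.0177 q [-0.59  0.53  0.32  2.03 -0.27  0.62 -0.2 ]
rot (tool) rad [ 0.0002 -0.0001 -0.    ] shift cm after rot [-0.01  0.01  0.  ] shift cm before rot [-0.01  0.01  0.  ]
tip z 0.02777563568724395 tip px pred [[271.7602012  274.49468237]] bore px [[270.65354902 257.45105733]]
[[270.12, 250.57, 3.3, 17.4], [270.06, 249.68, 3.3, 17.4], [270.0, 248.8, 3.75, 16.5], [269.94, 247.91, 4.5, 15.0], [269.87, 247.02, 4.95, 14.1], [269.81, 246.12, 5.2, 13.6], [269.75, 245.22, 5.2, 13.6], [269.69, 244.32, 5.2, 13.6], [269.63, 243.41, 0.8, 4.8], [269.56, 242.5, 0.55, 4.7], [269.5, 241.59, 0.5, 4.8], [269.44, 240.67, 0.55, 5.5]]
```

View pics/scene22.png

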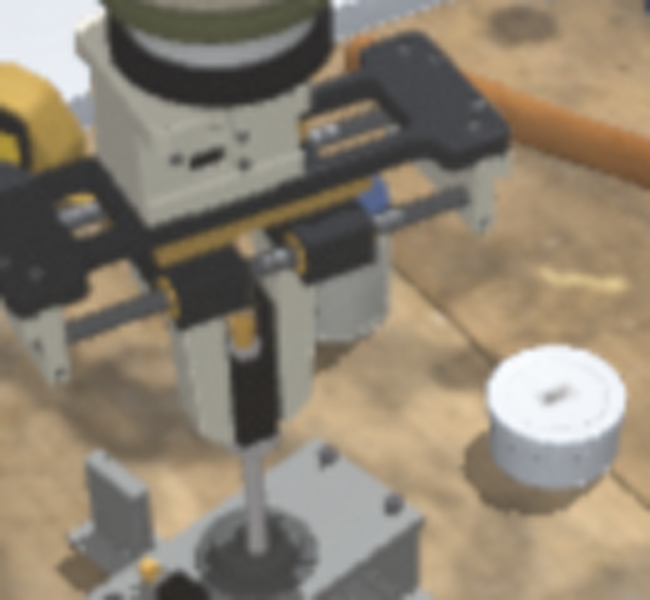

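View pics/v21.png

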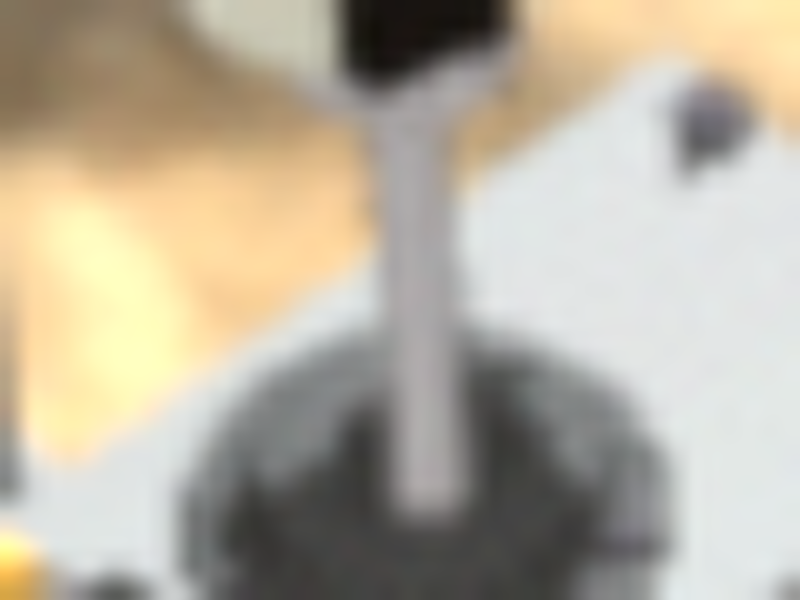

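View pics/ov22.png

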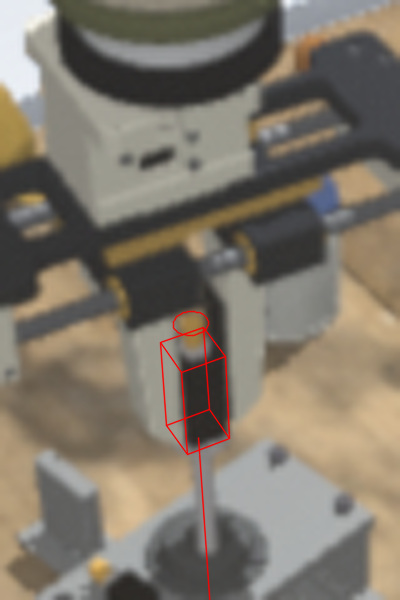

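View pics/top22b.png

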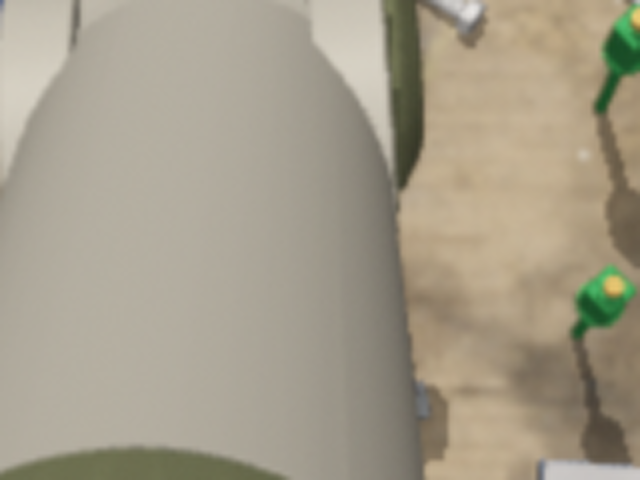

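```bash
python3 - <<'E'
from h import *
c=C["scene"]
print("rack: obs-pred",np.array([366+145/10-.5,282+33.4-.5])-proj(W((.6178,-.0922,-.111),[(-9,-9,128)]),c)[0])
c=load("scene21.pkl")
# dark mask comparison of grip lower end in both pictures
for n,c,pos,z in(("rack",C["scene"],(.6177,-.0922),15),("now",load("scene21.pkl"),(.5539,.1571),27.8)):
    u=proj(W((*pos,-.111),[(0,0,z+113),(-9,-9,z+113)]),c)
    g=c["image"].max(2); x,y=u[1].round().astype(int); 
    sub=g[y-14:y+5,x-9:x+14];ys,xs=np.where(sub<62)
    k=ys.max(); low=ys>=k-1
    print(n,u.round(2).tolist(),"lowest dark",xs[low].mean()+x-9,ys.max()+y-14, "rel",xs[low].mean()+x-9-u[1][0],ys.max()+y-14-u[1][1])
    R=cv2.Rodrigues(c["rvec"])[0];print((R@np.array([*pos,.13])+c["tvec"].reshape(3))[2])
s=__import__("plant").robot.read_state();show(s);print(s["time"],abs(s["dq"]).max())
E
```

```text
rack: obs-pred [ 1.11871472 -2.07993812]
rack [[380.15, 311.06], [378.84, 317.01]] lowest dark 380.625 314 rel 1.7887526628128398 -3.0082172306300095
0.8146625298681565
now [[269.12, 235.88], [266.91, 240.42]] lowest dark 269.1666666666667 238 rel 2.255879921636108 -2.418025387959858
0.9309634291536721
t 22.25 p [0.5538 0.1571 0.1467] yang -0.111 z [ 1.e-04  1.e-04 -1.e+00] F [ 0.1  0.5 -2.4] w 0.0178 q [-0.59  0.53  0.32  2.03 -0.27  0.62 -0.2 ]
22.25 0.002187592785767377
```

```bash
python3 - <<'E'
from h import *
ta=lambda u,v:np.array([145+(u+.5)/4-.5,215+(v+.5)/4-.5])
tb=lambda u,v:np.array([340+(u+.5)/4-.5,170+(v+.5)/4-.5])
sa=lambda u,v:np.array([180+(u+.5)/5-.5,190+(v+.5)/5-.5])
sb=lambda u,v:np.array([290+(u+.5)/3.15-.5,230+(v+.5)/3.158-.5])
print("top: conn",lift("top",tb(374,207),.184),"collar",lift("top",ta(593,197),.08))
print("scene: conn",lift("scene",sb(299,189),.184),"collar",lift("scene",sa(457,337),.08))
E
```

```text
top: conn [ 0.61764529 -0.09209067  0.184     ] collar [0.55277099 0.15666838 0.08      ]
scene: conn [ 0.61924936 -0.09160051  0.184     ] collar [0.55520944 0.15767684 0.08      ]
```

```bash
python3 - <<'E'
from plant import robot
print(robot.close_job())
E
```

```text
the job is handed in; nothing more can be done
None
```

I slid the tray home and lowered the sensor rod through the collar, with its tip about half-way down inside the ring. I handed the job in at about 22 s with the rod held still there.

- **Tray:** I gripped the tray by its plate, turned it about 10° and pushed it into the slots. It stopped moving while the push rose to about 17 N. The pictures after release showed its edge against the stop bar and the ring standing under the bridge.
- **Rod:** I took the square grip at 30 N, lifted the rod well above the green look-alikes, and lowered it straight down over the collar.
- **Last checks:**
  - **Height:** the tip is at about 28 mm, judged from the arm's position at the grasp. The grip's place in the image matched how it looked in the rack, so there was no sign of slip.
  - **Centring:** side to side in the scene image, the rod sat within about 0.5 mm of the bore's centre. Both cameras put it within about 1 mm overall, against 5 mm of clearance.
  - **Contact:** forces stayed around 1–2 N, about the rod's own weight, with no sign of touching. The tool was vertical.
- **Less certain:**
  - **Centring along the view:** the arm blocked the top camera during the insertion. That direction relies on the scene camera, the known height and the first pictures.
  - **Rod tilt:** the image hints at a tilt of about 0.5°, which is close to the measuring limit.
  - **Camera bias:** the scene camera showed a steady offset of about 0.5 pixel (1 mm) from the arm's own position. It was the same for rod and collar, so it should cancel out.

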